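# Change over the vial on the dry-block heater from a crowded bottle rack

## Task

The amber vial in the grey bottle rack is next on the dry-block heater, but the tall bottles on either side of it leave the gripper no room, so first stand both of them upright in the steel tray. Then put the amber vial down into the heater's empty large well, and after that stand the slim clear bottle, which has finished warming, in the small middle pocket of the rack that the vial has left. Last, put each tall bottle back upright in the rack pocket it came from; knock no bottle over and do not disturb the small beaker on the table.

Things in the scene. Friction and masses are not known exactly. Their poses are not given: they have to be found in the camera images.
- bottle_rack: Grey plastic bottle rack, fixed, 96 (x) x 234 (y) x 76 mm. Origin at the centre of its underside, x across, y along its length, z up; floor 4 mm thick. Three pockets in a row along y: a large one at y = +72.5 mm and another at y = -72.5 mm (each 88 mm in x, 84 mm in y), and the small one at y = 0 (54 x 54 mm). Outer walls 36 mm high, partitions 32 mm; the two end walls have hand slots and reach 76 mm
- steel_tray: Empty shallow stainless tray, fixed, the side area: 130 (x) x 240 (y) mm, rim 18 mm high, floor 3 mm thick. Origin at the centre of its underside, y along its length. Room for the two tall bottles side by side, for example at y = -55 and y = +55 mm
- block_heater: White dry-block heater, fixed, housing 125 (x) x 180 (y) x 74 mm with an aluminium block that reaches 92 mm. Origin at the centre of its underside, front panel towards -x. Two round wells with flat floors 60 mm above the underside (32 mm deep): a large one, 47 mm across, at y = -38 mm (empty at the start), and a smaller one, 37 mm across, at y = +38 mm (holds the slim bottle); mouths chamfered 4 mm
- large_well (a point): Centre of the floor of the heater's empty large well (47 mm across, 32 mm deep)
- small_pocket (a point): Centre of the floor of the rack's small middle pocket (54 x 54 mm), where the amber vial stands at the start
- square_bottle: Tall square white reagent bottle with a blue screw cap, 68 x 66 x 204 mm, about 0.55 kg, standing in one of the rack's large pockets. Origin at the centre of its underside, z up. Cap 57 mm across from 182 to 204 mm, neck 48 mm across below it; grasp the cap from above
- round_bottle: Tall round white reagent bottle with a black screw cap, 72 mm across, 206 mm high, about 0.55 kg, standing in the rack's other large pocket. Origin at the centre of its underside, z up. Cap 63 mm across from 184 to 206 mm, neck 54 mm across below it; grasp the cap from above
- amber_vial: Squat amber glass vial with a black cap, 38 mm across, 99 mm high, 60 g. Origin at the centre of its underside, z up. Body straight to 48 mm, shoulder to 67 mm, neck 24 mm across to 81 mm, cap 31 mm across from 81 to 99 mm; grasp the cap from above
- slim_bottle: Slim clear glass bottle with a green cap, 28 mm across, 119 mm high, 60 g, standing in the heater's smaller well. Origin at the centre of its underside, z up. Body straight to 66 mm, tapering to the neck at 101 mm, cap 24 mm across from 101 to 119 mm; grasp the cap from above
- beaker: Bystander: small empty beaker, 48 mm across, 58 mm high, standing on the table. Origin at the centre of its underside. Leave it alone

How it is judged:
By the outcome, as a careful person would: the job done as asked, in the order asked, and still so for the second after the job is handed in, with the robot touching nothing.
It also fails if it takes over 128 s, if anything falls off the work surface, if the arm or the gripper's body presses on something with over 40 N, if the wrist force passes 120 N, or if a joint passes its speed limit or range.

## Robot

A 6-joint arm with a two-finger parallel gripper is mounted at the origin on the work surface; the furniture and walls round the work are solid. World frame = base frame: x ahead of the robot, y to its left, z up, the work surface at z = 0. Lengths are in m, angles in rad, forces in N, time in s.
With the tool pointing down it reaches from about 0.35 to 0.85 m from the base axis. Payload 8.1 kg.
Tool frame: the origin (TCP) lies midway between the tips of the shut fingers; the grasp point (between the pads) lies 19 mm behind it; z points along the fingers, y is the direction in which the jaws open and shut (so a half turn about z gives the same grasp; the last joint's range is limited). The gripper opens to 93 mm and grips with 3 to 60 N. Pads are 15 mm wide; open, the fingers measure 128 mm over their backs; the gripper's body (75 mm by 188 mm) begins 65 mm behind the grasp point.
Start: joints at [-1.294, 0.13, 1.488, -0, 1.523, -0.085], TCP at [0.212, -0.561, 0.189] pointing down, gripper open.
Joint ranges: [-2.96, 2.96], [-0.89, 2.26], [0.02, 2.5], [-1.34, 4.48], [0, 2.73], [-2.66, 2.66]. Speed limits (rad/s): [2.39, 2.39, 2.79, 3.14, 3.14, 3.14].

## Interface

Orientations are given as a rotation vector (axis times angle).
In Python, from plant import robot, optics, ticket gives the robot as it stands.
- The arm moves only by the tool send_rows, never from a script. Its argument "targets" is a list of rows, each a list of 3 entries, a list of its own where there are three numbers: the opening, from -1 (shut) to 1 (fully open), then the shift along the tool's x, y, z in mm, then the turn about the tool's z in rad. A call has 1 to 12 rows; each row shifts and turns the commanded pose from where the row before left it, along the tool's axes as they then stand; what a row does not reach is not made up. A row lasts 1/10 s, in which the tool goes at most 50 mm and 8.59 degrees, less where a joint would pass 70% of its speed; a pose out of reach is approached as far as the arm can. A call with a gripper value outside its range is refused whole. The fingers move at their own pace and stop on an object; "newtons" is the grip in N (left out, the last holds). Time passes only in rows, so rows that do not move let the fingers close. It gives the time, the measured TCP pose, the force and the opening at its end, in the units of the state.
- robot.read_state(): the state, without advancing time (a new reading comes with each control period).
- optics.read_camera(name): name is "scene" or "side" or "wrist"; returns a dict with "color" (400x640x3 uint8, red, green, blue), "K" (3x3 intrinsics, pixels), "position" and "orientation" of the camera in the world. Camera axes: x right, y up, looking along -z (the intrinsics and any distortion apply to the point x, -y, -z); pixel columns grow to the right and rows downward; lengths in m; the calibration is good to about 2 mm. A picture is of the moment at which its call begins. There is no depth.
- ticket.close_job(): hands the job in, once; it reports no verdict.
Trained networks look in the newest picture that a camera, given by its name, has taken for a name from the list of things; names that differ only in an ending like _2 or _b are one class to them, and where a whole thing is asked for, a point or a joint stands for the part that bears it (a point fixed in the world has none). Each returns a list of dicts, best first, with "confidence" (0 to 1); they miss things now and then, are a little off and sometimes report something else, mostly with a low value. They report only what shows in the picture. A call takes as long as a camera call.
- optics.cut_out(camera, name): "region" (400x640 bool, what is visible of it) and "point" ([column, row] in pixels, amid what is visible of it).
The state is a dict: "t": time; "q": joint angles; "dq": joint speeds; "joint_torque": joint torques, N m; "tool_pos": TCP position; "orientation": TCP orientation; "force": force on the tool from outside, world axes, zero at the start; "wrist_torque": the same for the moment, N m; "opening": finger opening in m.
Only numpy, scipy, OpenCV 4.12 (cv2) and the standard library are available. Lean on these libraries where they do the work, as an engineer would, in place of code of your own. Each camera call takes 0.05 s, during which the arm holds its last target.

## Working session

There is one attempt and no reset: what is moved stays moved. The work goes in short steps, Python scripts to look and compute and a tool call to move; the robot and the scene stay as the last step left them, time stands still between calls to the robot, and variables do not carry over. Pictures are saved under pics/ and viewed, and the job is handed in when it is done.

Besides the shell and the picture viewer there is one more tool, called after ">>>" in YAML: its name, and indented under it one key for each argument. send_rows: Moves the arm, as the interface text tells. Its arguments: {"type":"object","properties":{"targets":{"type":"array","items":{"type":"array"}},"newtons":{"type":"number"}},"required":["targets"]}

```bash
ls; mkdir -p pics; cat > h.py <<'E'
import numpy as np, cv2
from scipy.spatial.transform import Rotation as R
from plant import robot, optics, ticket
def snap(n,f):
    c=optics.read_camera(n); cv2.imwrite('pics/'+f,c['color'][:,:,::-1]); return c
def Rm(o):
    o=np.array(o,float)
    return o if o.shape==(3,3) else (R.from_rotvec(o).as_matrix() if o.size==3 else R.from_quat(o).as_matrix())
E
python3 - <<'E'
from h import *
s=robot.read_state(); print(s)
for n in ['scene','side','wrist']:
    c=snap(n,n+'0.png'); print(n,{k:v for k,v in c.items() if k!='color'})
    for o in ['bottle_rack','steel_tray','block_heater','large_well','small_pocket','square_bottle','round_bottle','amber_vial','slim_bottle','beaker']:
        print(o,[(round(d['confidence'],2),np.round(d['point']).tolist(),int(d['region'].sum())) for d in optics.cut_out(n,o)[:3]])
E
```

```text
pics
{'t': 0.0, 'q': array([-1.29441034e+00,  1.31148529e-01,  1.48923953e+00, -7.71942553e-06,
        1.52295873e+00, -8.54370694e-02]), 'dq': array([ 4.73841931e-04, -2.49279651e-04,  9.96402262e-05, -1.96147229e-04,
       -4.98424418e-04,  1.40130090e-03]), 'joint_torque': array([-2.24979274e-03, -5.59838998e+01, -4.91771543e+01,  7.67600024e-02,
        3.59356531e-02, -1.78888122e-04]), 'tool_pos': array([ 0.21222375, -0.56058424,  0.18821684]), 'orientation': array([-3.08860511e+00, -5.64941671e-01,  2.74573239e-04]), 'force': array([-0.14067371, -0.68304936,  0.17062514]), 'wrist_torque': array([-0.02146041,  0.00591082,  0.00079511]), 'opening': 0.09295771916877013}
scene {'K': array([[479.93436571,   0.        , 329.92036118],
       [  0.        , 479.93436571, 191.23364575],
       [  0.        ,   0.        ,   1.        ]]), 'position': array([-0.09755358, -0.25808436,  1.04376365]), 'orientation': array([ 0.58402552, -0.35240267, -1.02761181])}
bottle_rack [(0.76, [399.0, 191.0], 244)]
steel_tray []
block_heater []
large_well []
small_pocket [(0.57, [401.0, 192.0], 26
[... 868 characters left out ...]
.0], 2714), (0.41, [355.0, 261.0], 6073)]
round_bottle [(0.84, [423.0, 200.0], 3305), (0.4, [339.0, 212.0], 707)]
amber_vial [(0.82, [393.0, 211.0], 333)]
slim_bottle [(0.87, [339.0, 212.0], 685)]
beaker [(0.57, [287.0, 212.0], 609), (0.23, [302.0, 178.0], 2369)]
wrist {'K': array([[331.49678623,   0.        , 322.31820024],
       [  0.        , 331.49678623, 195.68211181],
       [  0.        ,   0.        ,   1.        ]]), 'position': array([ 0.28368317, -0.53477717,  0.38524649]), 'orientation': array([-0.24213529,  0.16755894, -1.20171344])}
bottle_rack []
steel_tray []
block_heater []
large_well []
small_pocket []
square_bottle []
round_bottle []
amber_vial []
slim_bottle []
beaker []
```

View pics/scene0.png

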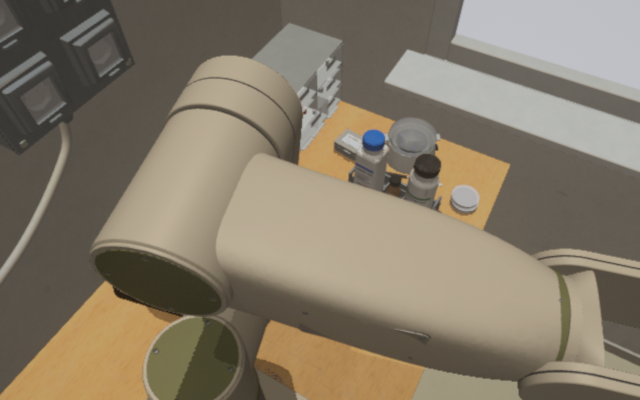

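View pics/side0.png

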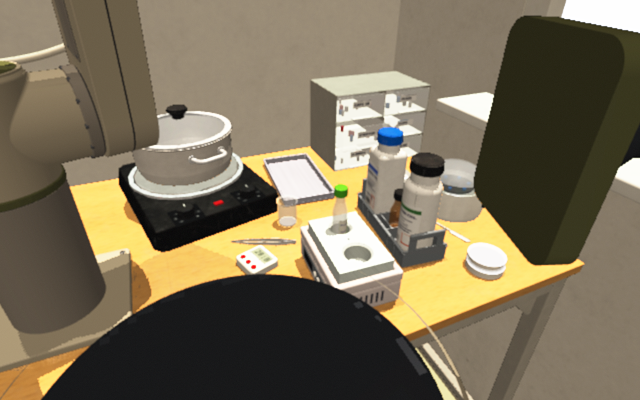

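View pics/wrist0.png

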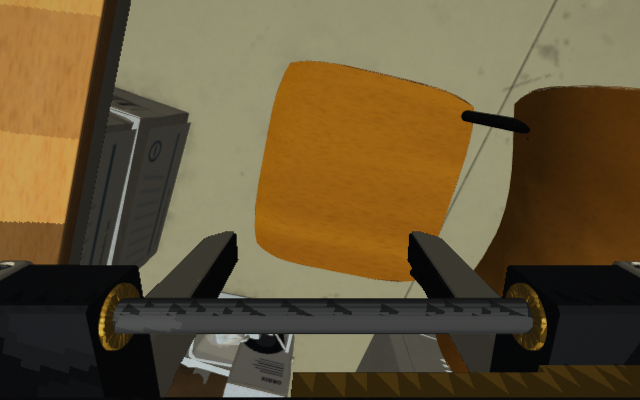

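Side view shows everything: tray (297,179), blue-cap bottle (388,172), black-cap bottle (423,200), vial between them (397,205), slim bottle (341,210), heater (350,260), beaker (288,212). I'll look at an enlarged crop.

```bash
python3 - <<'E'
import cv2
im=cv2.imread('pics/side0.png')
cv2.imwrite('pics/side0a.png',cv2.resize(im[115:315,250:460],None,fx=3.6,fy=3,interpolation=cv2.INTER_CUBIC)[:600])
im=cv2.imread('pics/scene0.png')
cv2.imwrite('pics/scene0a.png',cv2.resize(im[90:230,320:520],None,fx=4,fy=4,interpolation=cv2.INTER_CUBIC))
E
```

```text
(no output)
```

View pics/side0a.png

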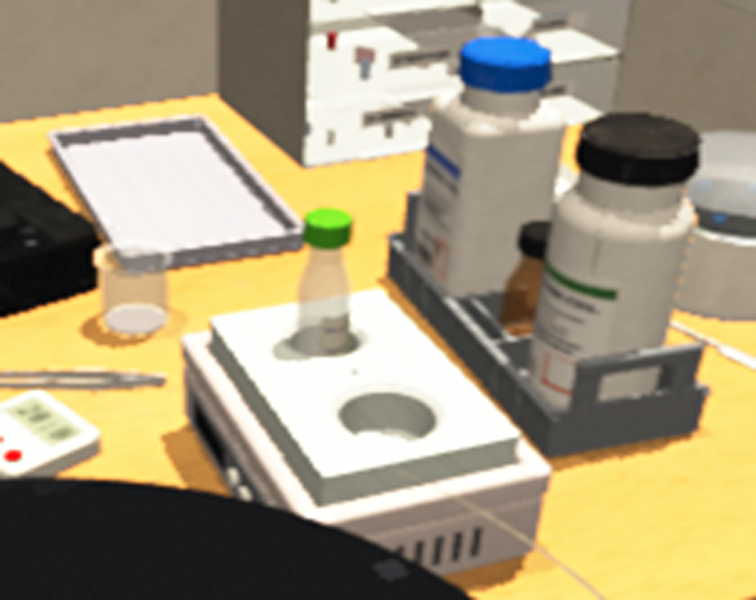

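View pics/scene0a.png

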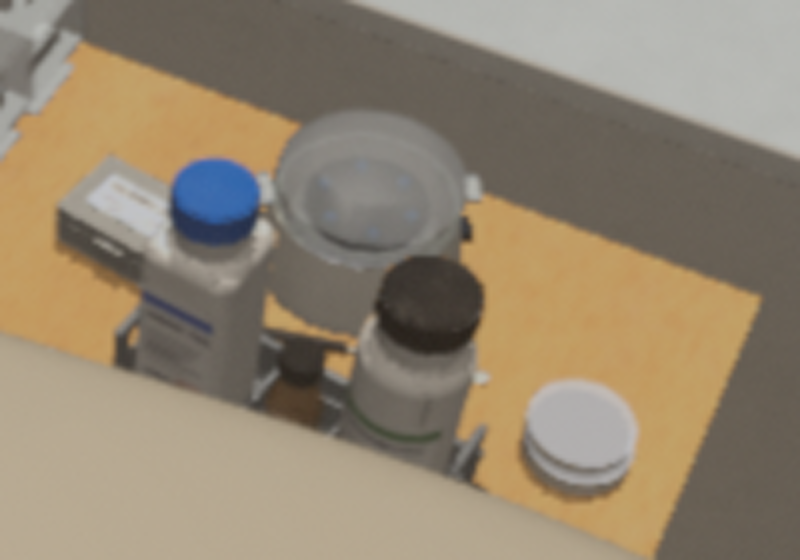

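```bash
cat >> h.py <<'E'
def ray(c,p,z):
    M=Rm(c['orientation']); K=c['K']
    d=M@np.array([(p[0]-K[0,2])/K[0,0],-(p[1]-K[1,2])/K[1,1],-1.])
    t=(z-c['position'][2])/d[2]; return c['position']+t*d
def proj(c,P):
    q=Rm(c['orientation']).T@(np.asarray(P,float)-c['position'])
    return np.array([c['K'][0,0]*q[0]/-q[2]+c['K'][0,2],-c['K'][1,1]*q[1]/-q[2]+c['K'][1,2]])
E
python3 - <<'E'
from h import *
c=optics.read_camera('side'); 
f=lambda x,y:(x/3.6+250-.36,y/3+115-.33)
def pr(n,p,z): print(n,np.round(1000*ray(c,f(*p),z)))
for p in [(50,130),(205,118),(302,235),(148,258)]: pr('tray',p,.018)
for p in [(210,323),(384,292),(520,440),(322,480)]: pr('block',p,.092)
pr('lwell',(388,415),.091);pr('swell',(318,345),.091)
pr('blue',(506,52),.208);pr('blackcap',(640,135),.210);pr('slim',(328,218),.179);pr('amber',(545,232),.103)
pr('beakertop',(133,253),.058);pr('beakerbot',(135,320),.0)
for p in [(390,240),(545,408),(705,392)]: pr('rack',p,.036)
for p in [(700,348),(580,360)]: pr('rackend',p,.076)
c=optics.read_camera('scene')
f=lambda x,y:(x/4+320-.4,y/4+90-.4)
pr('blue',(216,188),.208);pr('blackcap',(432,290),.210);pr('amber',(303,352),.103)
E
```

```text
tray [477. 394.  18.]
tray [605. 371.  18.]
tray [580. 131.  18.]
tray [468. 139.  18.]
block [432. -59.  92.]
block [533. -64.  92.]
block [ 520. -217.   92.]
block [ 423. -209.   92.]
lwell [ 475. -173.   91.]
swell [ 475. -101.   91.]
blue [656.  27. 208.]
blackcap [ 642. -117.  210.]
slim [478. -98. 179.]
amber [648. -48. 103.]
beakertop [441.  88.  58.]
beakerbot [439.  85.   0.]
rack [617.  74.  36.]
rack [ 592. -143.   36.]
rack [ 682. -164.   36.]
rackend [ 670. -165.   76.]
rackend [ 603. -150.   76.]
blue [658.  32. 208.]
blackcap [ 644. -112.  210.]
amber [651. -41. 103.]
```

>>> send_rows:
  targets:
    - [1,[0,0,-35],-0.14]
    - [1,[0,0,-35],-0.14]
    - [1,[0,0,-35],-0.14]
    - [1,[0,0,-35],-0.14]
    - [1,[0,0,-35],-0.14]
    - [1,[0,0,-35],-0.14]
    - [1,[0,0,-35],-0.14]
    - [1,[0,0,-35],-0.14]

```text
t: 2.55
tool_pos: [0.2124, -0.5609, 0.4708]
orientation: [2.312, 2.127, -0.0]
force: [-0.1, -0.6, 0.0]
opening: 0.0931
```

```bash
cat >> h.py <<'E'
def info(goal=None,yaw=None):
    s=robot.read_state(); M=Rm(s['orientation'])
    print('t %.2f'%s['t'],'pos',np.round(s['tool_pos']*1000,1),'x-yaw %.3f'%np.arctan2(M[1,0],M[0,0]),'z',np.round(M[:,2],3),'q',np.round(s['q'],2),'F',np.round(s['force'],1),'T',np.round(s['wrist_torque'],2),'open %.1f'%(s['opening']*1000))
    if goal is not None:
        d=M.T@(np.array(goal)-s['tool_pos'])*1000; print('tool-frame shift mm',np.round(d,1))
    if yaw is not None: print('turn',round(-((yaw-np.arctan2(M[1,0],M[0,0])+np.pi)%(2*np.pi)-np.pi),3))
    return s
E
python3 - <<'E'
from h import *
info((.42,-.2,.47),1.51)
c=snap('side','side1.png'); w=optics.read_camera('wrist'); s=robot.read_state();M=Rm(s['orientation'])
print(M.T@(w['position']-s['tool_pos']), M.T@Rm(w['orientation'])[:,2]*-1)
E
```

```text
t 2.55 pos [ 212.4 -560.9  470.8] x-yaw 1.488 z [ 0. -0. -1.] q [-1.29  0.21  0.88  0.    2.05 -1.21] F [-0.1 -0.6  0. ] T [-0.07 -0.12  0.01] open 93.1
tool-frame shift mm [376.9 176.9   0.7]
turn -0.022
[ 0.07581539 -0.00053292 -0.1978526 ] [-0.27219323  0.0016903   0.96224113]
```

View pics/side1.png

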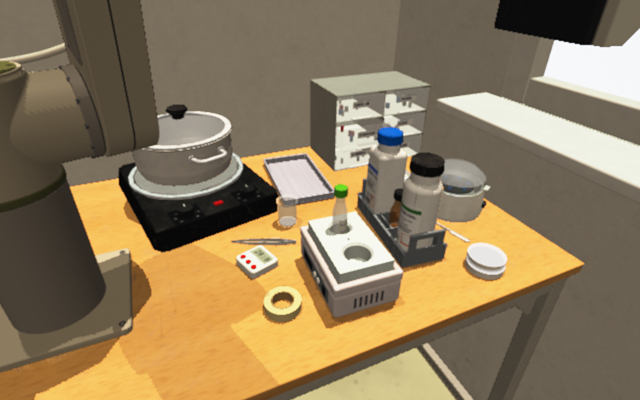

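>>> send_rows:
  targets:
    - [1,[42,23,0],0]
    - [1,[42,23,0],0]
    - [1,[42,23,0],0]
    - [1,[42,23,0],0]
    - [1,[42,23,0],0]
    - [1,[42,23,0],0]
    - [1,[42,23,0],0]
    - [1,[42,23,0],0]
    - [1,[42,23,0],0]
    - [1,[42,23,0],0]
    - [1,[42,23,0],0]
    - [1,[42,23,0],0]

```text
t: 3.85
tool_pos: [0.5328, -0.0818, 0.4686]
orientation: [-2.319, -2.119, 0.0]
force: [1.1, -1.0, 0.5]
opening: 0.0933
```

>>> send_rows:
  targets:
    - [1,[0,0,0],0]
    - [1,[0,0,0],0]

```text
t: 4.05
tool_pos: [0.5323, -0.0827, 0.4681]
orientation: [-2.315, -2.121, 0.002]
force: [0.3, -0.2, -0.4]
opening: 0.0926
```

```bash
python3 - <<'E'
from h import *
info()
c=snap('wrist','w2.png')
import pickle; pickle.dump(c,open('w2.pkl','wb'))
for o in ['bottle_rack','steel_tray','block_heater','square_bottle','round_bottle','amber_vial','slim_bottle','beaker']:
        print(o,[(round(d['confidence'],2),np.round(d['point']).tolist(),int(d['region'].sum())) for d in optics.cut_out('wrist',o)[:3]])
c=snap('scene','s2.png');pickle.dump(c,open('s2.pkl','wb'))
E
```

```text
t 4.05 pos [532.3 -82.7 468.1] x-yaw 1.483 z [-0.002  0.    -1.   ] q [-0.25  0.03  1.08 -0.    2.03 -0.16] F [ 0.3 -0.2 -0.4] T [-0.01 -0.04 -0.01] open 92.6
bottle_rack []
steel_tray [(0.77, [301.0, 9.0], 1379), (0.2, [292.0, 158.0], 406)]
block_heater [(0.58, [298.0, 175.0], 6267), (0.5, [292.0, 161.0], 398)]
square_bottle [(0.63, [401.0, 66.0], 2944)]
round_bottle [(0.8, [397.0, 167.0], 2684), (0.74, [292.0, 160.0], 427)]
amber_vial [(0.6, [385.0, 119.0], 478)]
slim_bottle [(0.84, [291.0, 159.0], 403)]
beaker [(0.57, [260.0, 54.0], 802)]
```

View pics/w2.png

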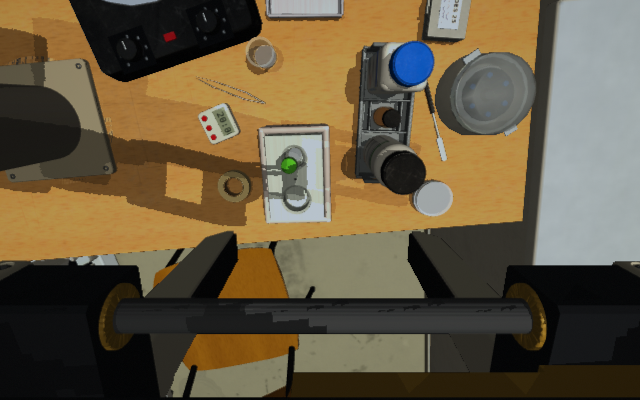

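View pics/s2.png

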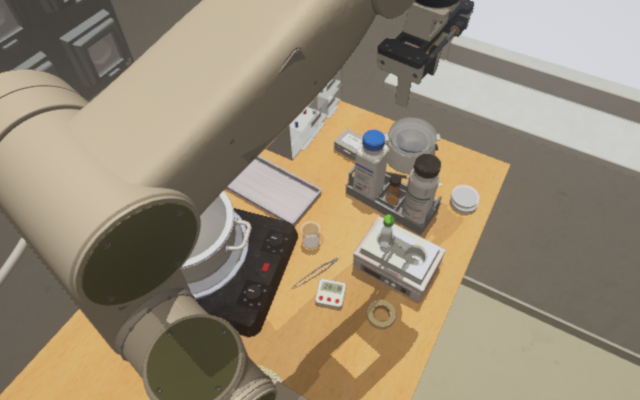

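```bash
python3 - <<'E'
import cv2
im=cv2.imread('pics/w2.png')
cv2.imwrite('pics/w2a.png',cv2.resize(im[20:230,240:440],None,fx=3.8,fy=2.85,interpolation=cv2.INTER_CUBIC))
im=cv2.imread('pics/s2.png')
cv2.imwrite('pics/s2a.png',cv2.resize(im[120:310,220:450],None,fx=3.4,fy=3.1,interpolation=cv2.INTER_CUBIC))
E
```

```text
(no output)
```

View pics/w2a.png

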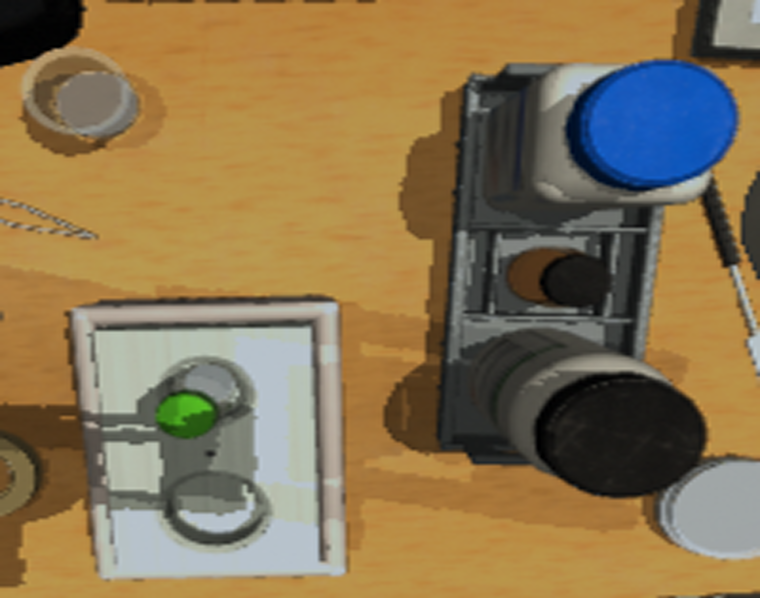

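View pics/s2a.png

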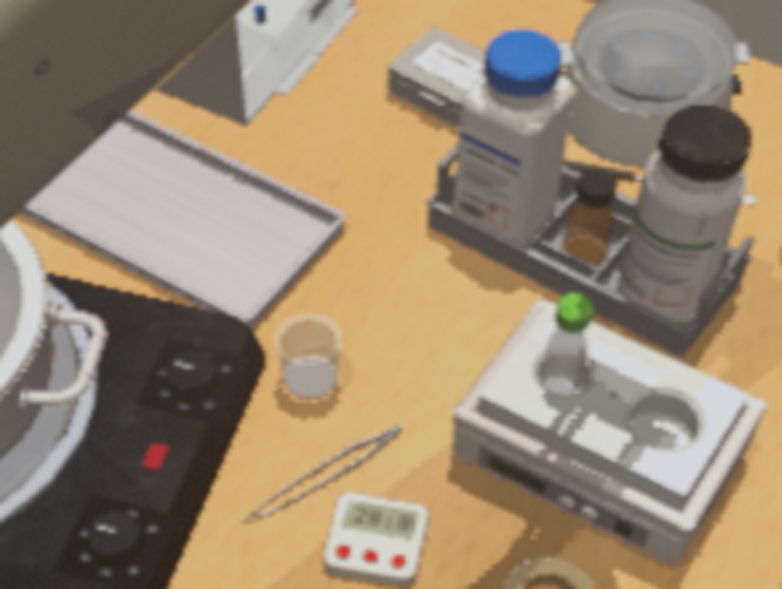

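```bash
python3 - <<'E'
from h import *
import pickle
w=pickle.load(open('w2.pkl','rb'));s=pickle.load(open('s2.pkl','rb'))
sd=optics.read_camera('side')
fw=lambda p:(p[0]/3.8+240-.37,p[1]/2.85+20-.32)
fs=lambda p:(p[0]/3.4+220-.35,p[1]/3.1+120-.34)
fd=lambda p:(p[0]/3.6+250-.36,p[1]/3+115-.33)
T={'blue':(.208,(657,124),(522,58),(506,52)),'black':(.21,(622,434),(707,138),(640,135)),'amber':(.103,(577,280),(597,188),(545,232)),
'slim':(.179,(187,415),(575,305),(328,218)),'lwell':(.091,(216,508),(665,412),(388,415)),'beaker':(.058,(70,90),(309,340),(133,253))}
for k,(z,a,b,d) in T.items():
    print(k,*[np.round(1000*ray(c,f(p),z)[:2],1) for c,f,p in((w,fw,a),(s,fs,b),(sd,fd,d))])
for p in [(70,308),(338,303),(343,575),(100,578)]: print('housing',np.round(1000*ray(w,fw(p),.074)))
for p in [(125,118),(343,218),(252,322),(25,205)]: print('tray',np.round(1000*ray(s,fs(p),.018)))
E
```

```text
blue [658.2  29.5] [652.6  30. ] [656.4  26.6]
black [ 642.9 -111.5] [ 638.1 -114.5] [ 641.9 -117.2]
amber [649.7 -43.3] [643.2 -44.8] [647.7 -48. ]
slim [481.1 -93.7] [480.3 -92.6] [477.7 -98.3]
lwell [ 477.3 -169.6] [ 481.8 -168. ] [ 475.5 -173.1]
beaker [437.2  83.7] [438.5  83.5] [441.   88.2]
housing [422. -41.  74.]
housing [546. -49.  74.]
housing [ 533. -226.   74.]
housing [ 413. -218.   74.]
tray [594. 352.  18.]
tray [582. 137.  18.]
tray [455. 144.  18.]
tray [472. 365.  18.]
```

```bash
python3 - <<'E'
from h import *
import pickle
w=pickle.load(open('w2.pkl','rb'));s=pickle.load(open('s2.pkl','rb'))
sd=optics.read_camera('side')
fw=lambda p:(p[0]/3.8+240-.37,p[1]/2.85+20-.32)
print('cab', [np.round(1000*ray(sd,p,0)) for p in [(335,167),(408,160)]], np.round(1000*ray(s,(292,158),0)))
b=ray(sd,(335,167),0)
for z in np.arange(.1,.45,.05): print(z,proj(sd,[b[0],b[1],z]).round())
for p in [(470,78),(440,448)]: print('rackL',np.round(1000*ray(w,fw(p),.036)))
print('potside knob',[np.round(1000*ray(sd,(177,111),z)) for z in (.2,.25)])
print('pot hotplate corner',np.round(1000*ray(sd,(275,195),.04)),np.round(1000*ray(sd,(228,163),.06)))
print('potrim right',[np.round(1000*ray(sd,(232,130),z)) for z in (.15,.2)])
E
```

```text
cab [array([663., 291.,   0.]), array([890., 247.,   0.])] [655. 273.   0.]
0.1 [336. 135.]
0.15000000000000002 [337. 118.]
0.20000000000000004 [337. 100.]
0.25000000000000006 [338.  81.]
0.30000000000000004 [339.  62.]
0.3500000000000001 [339.  41.]
0.40000000000000013 [340.  19.]
rackL [618.  78.  36.]
rackL [ 590. -153.   36.]
potside knob [array([260., 358., 200.]), array([251., 202., 250.])]
pot hotplate corner [431. 144.  40.] [359. 315.  60.]
potrim right [array([379., 312., 150.]), array([355., 184., 200.])]
```

```bash
python3 - <<'E'
from h import *
info((.657,.029,.260),1.456)
E
```

```text
t 4.65 pos [532.  -83.9 469.3] x-yaw 1.481 z [ 0. -0. -1.] q [-0.25  0.03  1.08  0.    2.03 -0.16] F [ 0.7 -0.1 -0.6] T [-0.03 -0.09 -0.04] open 93.1
tool-frame shift mm [123.7 114.4 209.3]
turn 0.025
```

>>> send_rows:
  targets:
    - [1,[20,19,35],0]
    - [1,[21,19,35],0]
    - [1,[21,19,35],0]
    - [1,[21,19,35],0]
    - [1,[21,19,35],0]
    - [1,[20,19,34],0.025]
    - [1,[0,0,0],0]
    - [1,[0,0,0],0]

```text
t: 5.45
tool_pos: [0.656, 0.0299, 0.259]
orientation: [-2.342, -2.091, 0.004]
force: [0.0, -0.2, 0.1]
opening: 0.0931
```

```bash
python3 - <<'E'
from h import *
info((.657,.029,.178),1.456)
c=snap('wrist','w3.png')
s=robot.read_state();M=Rm(s['orientation'])
for dz in (0,50,62): print(dz,proj(c,s['tool_pos']+M[:,2]*dz/1000))
E
```

```text
t 5.45 pos [656.   29.9 259. ] x-yaw 1.458 z [-0.003 -0.    -1.   ] q [-0.03  0.27  1.2  -0.    1.67  0.08] F [ 0.  -0.2  0.1] T [-0.06 -0.04 -0.02] open 93.1
tool-frame shift mm [-0.7  1.3 81. ]
turn 0.002
0 [323.12433541 227.85145376]
50 [323.25006623 204.04392421]
62 [323.27349336 199.60792391]
```

View pics/w3.png

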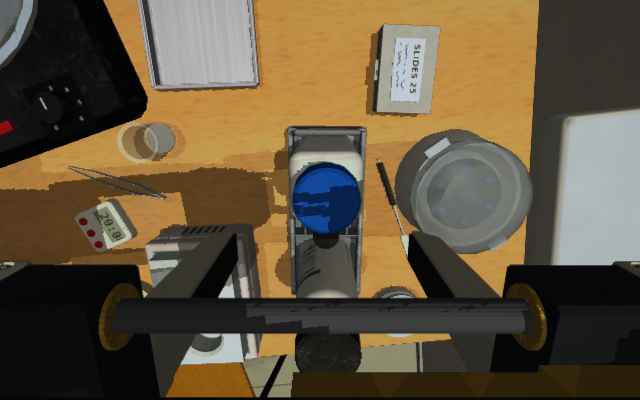

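```bash
python3 - <<'E'
from h import *
c=optics.read_camera('wrist')
im=c['color'].astype(int); m=((im[:,:,2]>im[:,:,0]+50)&(im[:,:,2]>80)).astype(np.uint8)
m[:,:280]=0;m[:,370:]=0
n,l,st,ce=cv2.connectedComponentsWithStats(m); i=1+st[1:,4].argmax(); print(st[i],ce[i])
h=cv2.convexHull(np.argwhere(l==i)[:,::-1].astype(np.int32)); e=cv2.fitEllipse(h); print(e)
P=ray(c,e[0],.205); print(P)
info((P[0],P[1],.178))
d=optics.cut_out('wrist','steel_tray'); print([(x['confidence'],x['point']) for x in d])
for p in [(142,0),(152,88),(258,84),(250,0)]: print(np.round(1000*ray(c,p,.018)))
E
```

```text
[ 292  167   64   28 1153] [321.84995663 180.45446661]
((323.2458190917969, 182.2755584716797), (29.295352935791016, 61.5965576171875), 83.85610961914062)
[0.65940615 0.04383368 0.205     ]
t 5.55 pos [657.2  29.  262.6] x-yaw 1.457 z [ 0.003 -0.    -1.   ] q [-0.03  0.27  1.2  -0.    1.67  0.08] F [ 1.2 -0.2  0.2] T [-0.   -0.08 -0.01] open 93.0
tool-frame shift mm [15.   0.3 84.6]
[(0.74, [196.0, 42.3]), (0.26, [324.6, 296.8])]
[467. 243.  18.]
[454. 145.  18.]
[588. 135.  18.]
[594. 228.  18.]
```

>>> send_rows:
  targets:
    - [1,[1,2,28],0]
    - [1,[0,0,28],0]
    - [1,[0,0,26],0]
    - [1,[0,0,0],0]
    - [-1,[0,0,0],0]
    - [-1,[0,0,0],0]
    - [-1,[0,0,0],0]
    - [-1,[0,0,0],0]
    - [-1,[0,0,0],0]
    - [-1,[0,0,0],0]
  newtons: 45

```text
t: 6.6
tool_pos: [0.6593, 0.0305, 0.1795]
orientation: [2.343, 2.091, 0.002]
force: [-2.9, 1.1, 9.9]
opening: 0.0497
```

>>> send_rows:
  targets:
    - [-1,[0,0,0],0]
    - [-1,[0,0,0],0]

```text
t: 6.8
tool_pos: [0.6596, 0.0306, 0.1815]
orientation: [2.343, 2.09, 0.004]
force: [-5.2, 0.3, 18.2]
opening: 0.0337
```

```bash
python3 - <<'E'
from h import *
info()
c=snap('wrist','w4.png');c=snap('side','side4.png')
E
```

```text
t 6.80 pos [659.6  30.6 181.5] x-yaw 1.457 z [ 0.003  0.    -1.   ] q [-0.03  0.29  1.32  0.    1.53  0.08] F [-5.2  0.3 18.2] T [ 0.07  1.21 -0.02] open 33.7
```

View pics/side4.png

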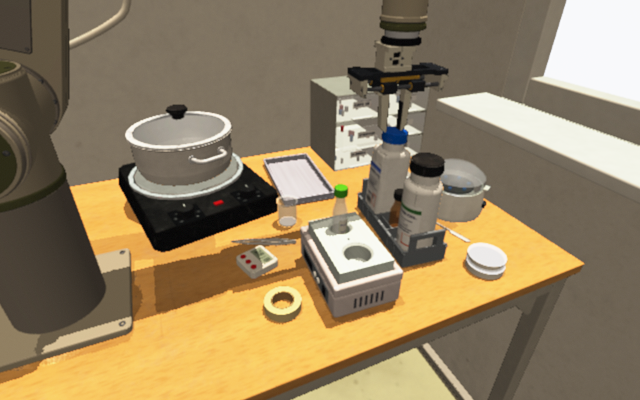

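View pics/w4.png

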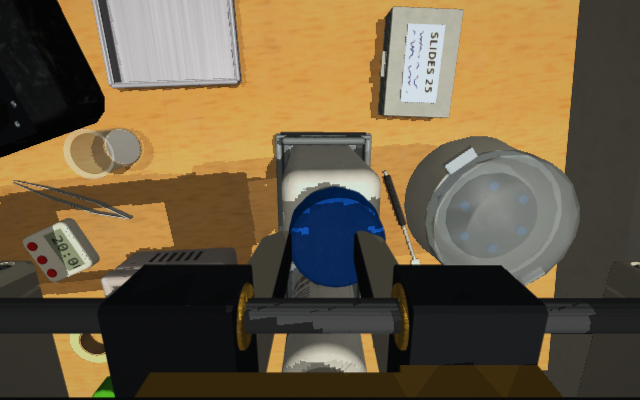

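>>> send_rows:
  targets:
    - [1,[0,0,0],0]
    - [1,[0,0,0],0]
    - [1,[0,0,0],0]
    - [1,[0,0,0],0]

```text
t: 7.3
tool_pos: [0.6592, 0.0305, 0.1794]
orientation: [2.343, 2.091, 0.002]
force: [1.7, -0.0, 7.6]
opening: 0.0533
```

```bash
python3 - <<'E'
from h import *
info()
a=cv2.imread('pics/side4.png')[50:210,330:480]
snap('wrist','w5.png')
c=snap('side','side5.png'); b=cv2.imread('pics/side5.png')[50:210,330:480]
cv2.imwrite('pics/cmp5.png',cv2.resize(np.hstack([a,b]),None,fx=2.6,fy=3.6,interpolation=cv2.INTER_CUBIC))
E
```

```text
t 7.30 pos [659.2  30.5 179.4] x-yaw 1.457 z [ 0.001 -0.    -1.   ] q [-0.03  0.29  1.32  0.    1.53  0.08] F [ 1.7 -0.   7.6] T [-0.08 -0.31  0.07] open 53.3
```

View pics/cmp5.png

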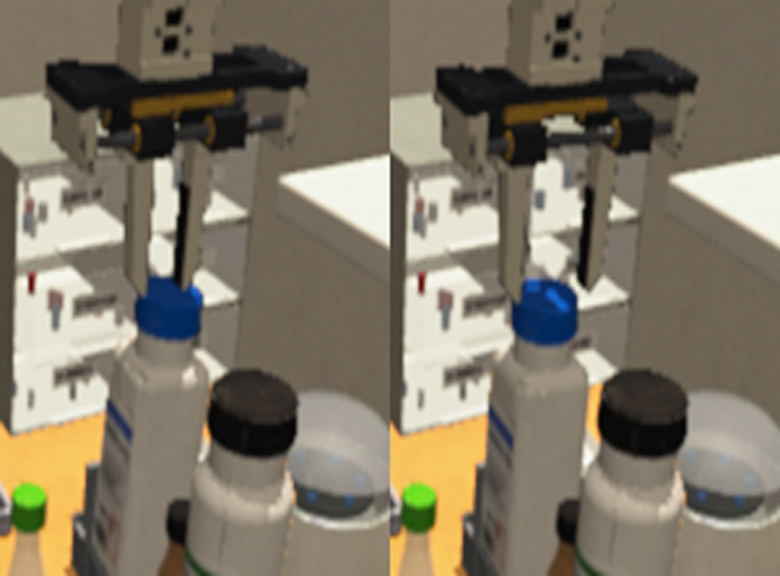

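View pics/w5.png

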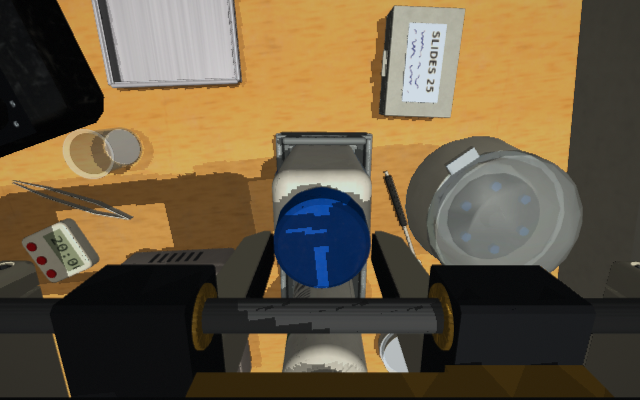

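```bash
python3 - <<'E'
from h import *
info()
c=snap('side','side6.png'); w=snap('wrist','w6.png')
b=cv2.imread('pics/side6.png')[90:170,350:430]
cv2.imwrite('pics/side6a.png',cv2.resize(b,None,fx=7,fy=7,interpolation=cv2.INTER_CUBIC))
for z in (.18,.19,.2,.208,.215,.22): print(z,proj(c,[.659,.031,z]),proj(c,[.659-.046,.036,z]),proj(c,[.659+.046,.025,z]))
for z in (.18,.19,.2,.208): print(z,proj(w,[.659,.031,z]),proj(w,[.659-.046,.036,z]))
E
```

```text
t 7.40 pos [659.6  30.4 179.4] x-yaw 1.457 z [ 0.002 -0.    -1.   ] q [-0.03  0.29  1.32 -0.    1.53  0.08] F [ 1.9 -0.1  5.8] T [ 0.02 -0.02 -0.02] open 61.1
0.18 [388.74183869 143.27312562] [369.15981563 145.68844493] [408.00349899 141.09619867]
0.19 [389.21944227 138.97838505] [369.5226582  141.34192871] [408.59101275 136.84911868]
0.2 [389.70295142 134.63053996] [369.8900576  136.94082598] [409.18568758 132.55027206]
0.208 [390.09408473 131.11336345] [370.18731601 133.37994699] [409.66667182 129.07328365]
0.215 [390.43952995 128.00702658] [370.44989031 130.23455135] [410.09141586 126.00285021]
0.22 [390.68813007 125.77154706] [370.6388746  127.97069543] [410.3970506  123.79344636]
0.18 [320.77916314 225.42820289] [247.19804562 225.92366657]
0.19 [320.73173831 231.41571928] [243.59033775 231.93483745]
0.2 [320.67949047 238.01215336] [239.6157542 238.5572974]
0.208 [320.63370425 243.7927893 ] [236.13273542 244.36071103]
```

View pics/side6a.png

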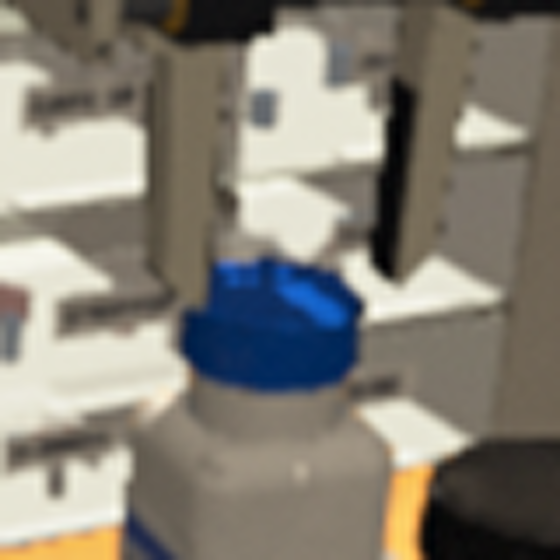

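View pics/w6.png

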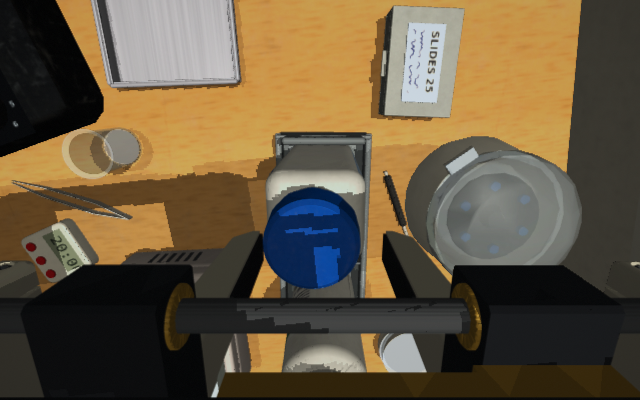

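>>> send_rows:
  targets:
    - [1,[0,0,0],0]
    - [1,[0,0,0],0]
    - [1,[0,0,0],0]
    - [1,[0,0,0],0]
    - [1,[0,0,0],0]

```text
t: 8.0
tool_pos: [0.6591, 0.0304, 0.1789]
orientation: [2.344, 2.091, 0.001]
force: [0.7, -1.1, 6.1]
opening: 0.0929
```

```bash
python3 - <<'E'
from h import *
info()
w=snap('wrist','w7.png')
E
```

```text
t 8.00 pos [659.1  30.4 178.9] x-yaw 1.457 z [ 0.001 -0.    -1.   ] q [-0.03  0.29  1.32 -0.    1.53  0.08] F [ 0.7 -1.1  6.1] T [-0.04  0.15 -0.02] open 92.9
```

View pics/w7.png

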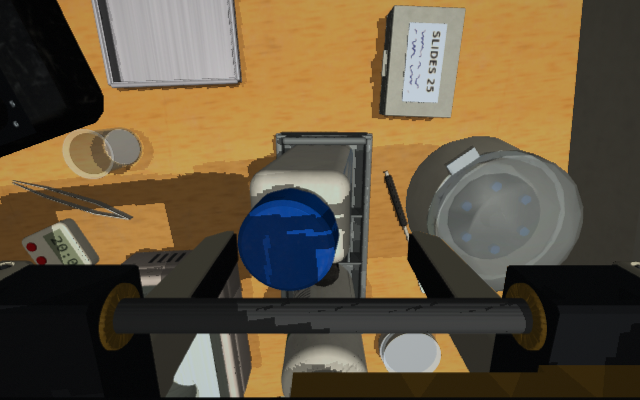

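```bash
python3 - <<'E'
from h import *
c=snap('side','side8.png'); c2=snap('scene','s8.png')
b=cv2.imread('pics/side8.png')[70:250,330:470]
a=cv2.imread('pics/s8.png')[100:250,300:460]
cv2.imwrite('pics/cmp8.png',np.hstack([cv2.resize(b,(400,514),interpolation=2),cv2.resize(a,(400,514),interpolation=2)]))
E
```

```text
(no output)
```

View pics/cmp8.png

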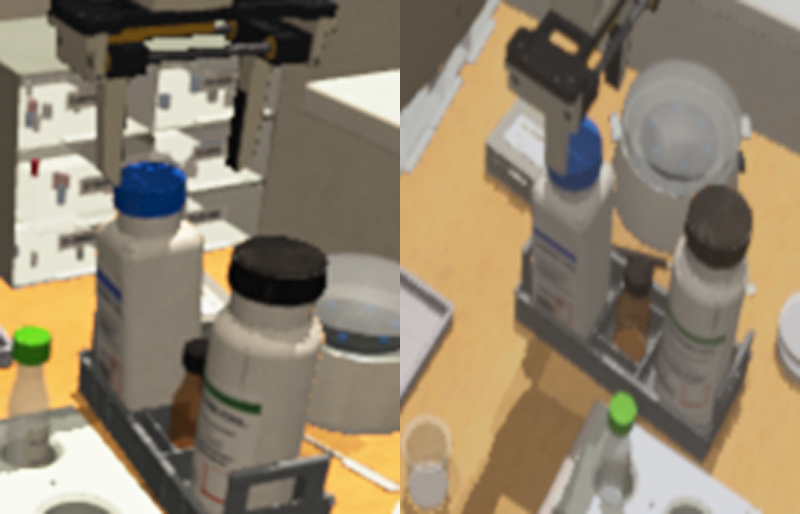

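>>> send_rows:
  targets:
    - [1,[0,4,0],0]
    - [1,[0,4,0],0]
    - [1,[0,4,0],0]
    - [1,[0,4,0],0]
    - [1,[0,0,0],0]

```text
t: 8.65
tool_pos: [0.6758, 0.0286, 0.1794]
orientation: [2.343, 2.09, 0.003]
force: [1.9, 0.6, 7.3]
opening: 0.093
```

```bash
python3 - <<'E'
from h import *
info()
w=snap('wrist','w9.png')
E
```

```text
t 8.65 pos [675.8  28.6 179.4] x-yaw 1.457 z [ 0.002 -0.    -1.   ] q [-0.03  0.34  1.27  0.    1.54  0.08] F [1.9 0.6 7.3] T [0.   0.14 0.01] open 93.0
```

View pics/w9.png

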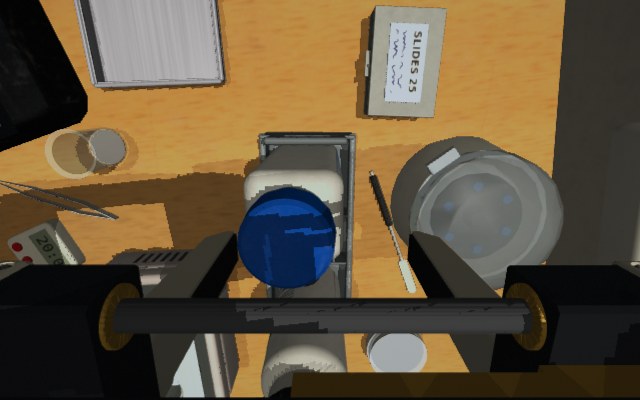

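>>> send_rows:
  targets:
    - [1,[0,0,-4],0]
    - [1,[0,0,-6],0]
    - [1,[0,0,-20],0]
    - [1,[0,0,-30],0]
    - [1,[0,0,0],0]

```text
t: 9.2
tool_pos: [0.6767, 0.0286, 0.2437]
orientation: [2.341, 2.088, 0.008]
force: [0.7, 0.4, 0.8]
opening: 0.0932
```

```bash
python3 - <<'E'
from h import *
info()
w=snap('wrist','w10.png')
c=snap('side','side10.png'); c2=snap('scene','s10.png')
b=cv2.imread('pics/side10.png')[50:250,330:470]
a=cv2.imread('pics/s10.png')[100:250,300:460]
cv2.imwrite('pics/cmp10.png',np.hstack([cv2.resize(b,(400,514),interpolation=2),cv2.resize(a,(400,514),interpolation=2)]))
E
```

```text
t 9.20 pos [676.7  28.6 243.7] x-yaw 1.457 z [ 0.007 -0.    -1.   ] q [-0.03  0.32  1.17  0.    1.64  0.08] F [0.7 0.4 0.8] T [-0.07 -0.11 -0.02] open 93.2
```

View pics/cmp10.png

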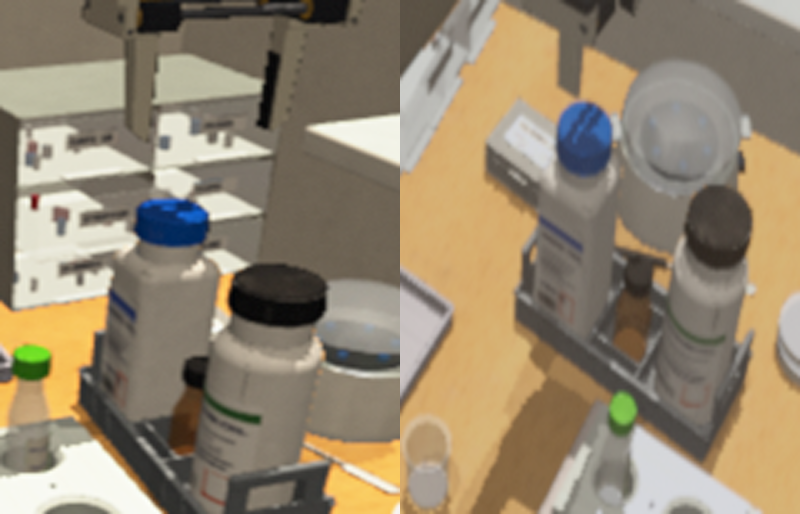

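View pics/w10.png

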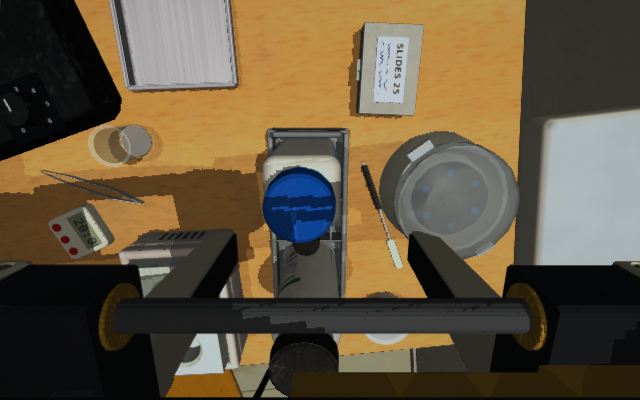

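```bash
python3 - <<'E'
from h import *
s=info()
c=optics.read_camera('side');s2=optics.read_camera('scene'); w=optics.read_camera('wrist')
for z in (.243,.25,.26,.27,.28): print(z,proj(c,[.6765+.046,.0236,z]).round(1),proj(c,[.6765-.046-.01,.034,z]).round(1),'scene',proj(s2,[.6765-.05,.034,z]).round(1))
print(ray(w,(299.5,205),.205))
d=optics.cut_out('wrist','square_bottle');print(d[0]['confidence'],d[0]['point'])
E
```

```text
t 9.35 pos [674.5  28.6 237.7] x-yaw 1.457 z [-0.001  0.    -1.   ] q [-0.03  0.32  1.18 -0.    1.64  0.08] F [-0.6  0.3  0.4] T [-0.11 -0.04 -0.06] open 93.0
0.243 [419.  112.6] [375.2 117.2] scene [367.9 134.4]
0.25 [419.5 109.4] [375.5 113.9] scene [368.1 132.3]
0.26 [420.2 104.8] [375.9 109.2] scene [368.4 129.2]
0.27 [420.9 100.2] [376.3 104.4] scene [368.7 126.1]
0.28 [421.6  95.5] [376.8  99.5] scene [369.  122.9]
[0.65819122 0.03435372 0.205     ]
0.79 [305.1, 189.3]
```

```bash
python3 - <<'E'
from h import *
s=info((.658,.032,.163),1.456)
E
```

```text
t 9.55 pos [673.9  28.7 236.6] x-yaw 1.457 z [-0.002  0.    -1.   ] q [-0.03  0.32  1.18  0.    1.64  0.08] F [-0.1 -0.4 -0.5] T [-0.01 -0.07  0.05] open 92.8
tool-frame shift mm [  1.5 -16.   73.7]
turn 0.001
```

>>> send_rows:
  targets:
    - [1,[1,-8,0],0]
    - [1,[0,-8,10],0]
    - [1,[0,0,25],0]
    - [1,[0,0,25],0]
    - [1,[0,0,14],0]
    - [1,[0,0,0],0]
    - [-1,[0,0,0],0]
    - [-1,[0,0,0],0]
    - [-1,[0,0,0],0]
    - [-1,[0,0,0],0]
  newtons: 45

```text
t: 10.55
tool_pos: [0.6595, 0.0315, 0.1654]
orientation: [2.343, 2.091, 0.002]
force: [-1.2, -0.2, -0.0]
opening: 0.0654
```

>>> send_rows:
  targets:
    - [-1,[0,0,0],0]
    - [-1,[0,0,0],0]

```text
t: 10.75
tool_pos: [0.6592, 0.0315, 0.1648]
orientation: [2.344, 2.091, 0.001]
force: [-0.3, 0.2, 2.0]
opening: 0.0558
```

```bash
python3 - <<'E'
from h import *
info()
c=snap('side','side11.png'); w=snap('wrist','w11.png')
b=cv2.imread('pics/side11.png')[60:250,330:470]
a=cv2.imread('pics/w11.png')[100:300,240:440]
cv2.imwrite('pics/cmp11.png',np.hstack([cv2.resize(b,(380,514),interpolation=2),cv2.resize(a,(410,514),interpolation=2)]))
E
```

```text
t 10.75 pos [659.2  31.5 164.8] x-yaw 1.457 z [ 0.001 -0.    -1.   ] q [-0.03  0.3   1.34 -0.    1.5   0.08] F [-0.3  0.2  2. ] T [-0.06 -0.04  0.01] open 55.8
```

View pics/cmp11.png

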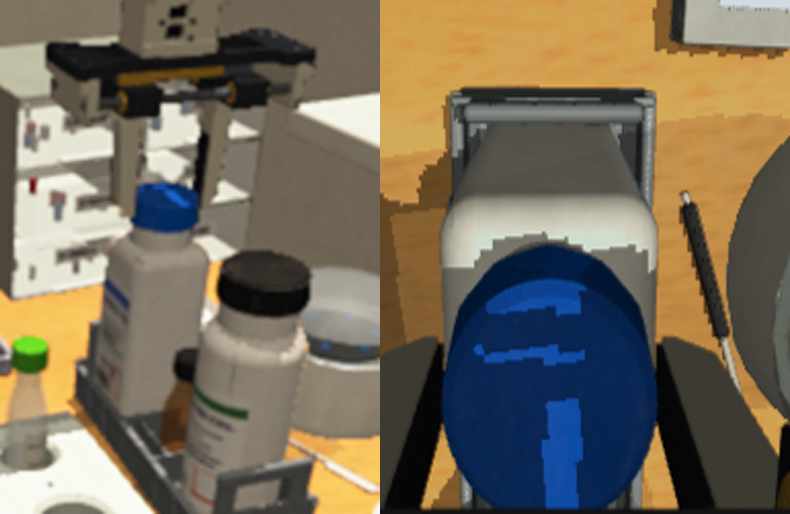

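>>> send_rows:
  targets:
    - [-1,[0,0,0],0]
    - [-1,[0,0,-5],0]
    - [-1,[0,0,-10],0]
    - [-1,[0,0,-15],0]
    - [-1,[0,0,-20],0]
    - [-1,[0,0,-20],0]
    - [-1,[0,0,-10],0]
    - [-1,[0,0,0],0]

```text
t: 11.65
tool_pos: [0.6601, 0.0314, 0.2472]
orientation: [2.342, 2.089, 0.005]
force: [-0.3, -0.1, -4.4]
opening: 0.0557
```

```bash
python3 - <<'E'
from h import *
info((.5315,.313,.30))
c=snap('side','side12.png'); w=snap('wrist','w12.png')
b=cv2.imread('pics/side12.png')[20:250,330:470]
a=cv2.imread('pics/w12.png')[0:400]
cv2.imwrite('pics/cmp12.png',np.hstack([cv2.resize(b,(243,400),interpolation=2),cv2.resize(a,(550,400),interpolation=2)]))
for p in [(142,0)]: pass
E
```

```text
t 11.65 pos [660.1  31.4 247.2] x-yaw 1.457 z [ 0.004 -0.    -1.   ] q [-0.03  0.28  1.22 -0.    1.64  0.08] F [-0.3 -0.1 -4.4] T [-0.03 -0.1  -0.02] open 55.7
tool-frame shift mm [ 265.1 -159.6  -53.4]
```

View pics/cmp12.png

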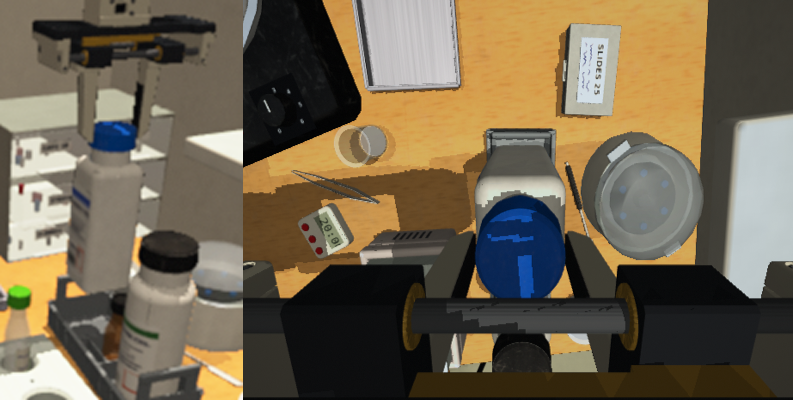

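>>> send_rows:
  targets:
    - [-1,[0,0,-15],0]
    - [-1,[0,0,-20],0]
    - [-1,[10,-6,-5],0]
    - [-1,[20,-12,0],0]
    - [-1,[28,-17,0],0]
    - [-1,[32,-19,0],0]
    - [-1,[34,-21,0],0]
    - [-1,[34,-21,0],0]
    - [-1,[34,-21,0],0]
    - [-1,[32,-19,0],0]
    - [-1,[25,-15,0],0]
    - [-1,[12,-7,0],0]

```text
t: 12.95
tool_pos: [0.5294, 0.3118, 0.2839]
orientation: [-2.34, -2.094, 0.001]
force: [-0.1, -0.2, -5.5]
opening: 0.0559
```

>>> send_rows:
  targets:
    - [-1,[4,-2,0],0]
    - [-1,[0,0,0],0]
    - [-1,[0,0,0],0]

```text
t: 13.25
tool_pos: [0.5306, 0.3118, 0.2841]
orientation: [2.345, 2.09, -0.001]
force: [0.4, -0.6, -5.2]
opening: 0.0558
```

```bash
python3 - <<'E'
from h import *
info((.5315,.313,.168))
c=snap('side','side13.png'); w=snap('wrist','w13.png'); 
b=cv2.imread('pics/side13.png')
a=cv2.imread('pics/w13.png')[0:400]
cv2.imwrite('pics/cmp13.png',np.vstack([cv2.resize(b[0:260],(640,260),interpolation=2),a[:330]]))
E
```

```text
t 13.25 pos [530.6 311.8 284.1] x-yaw 1.456 z [ 0.    -0.001 -1.   ] q [ 0.45  0.15  1.29 -0.    1.7   0.56] F [ 0.4 -0.6 -5.2] T [-0.09 -0.1   0.05] open 55.8
tool-frame shift mm [  1.4   0.7 116.1]
```

View pics/cmp13.png

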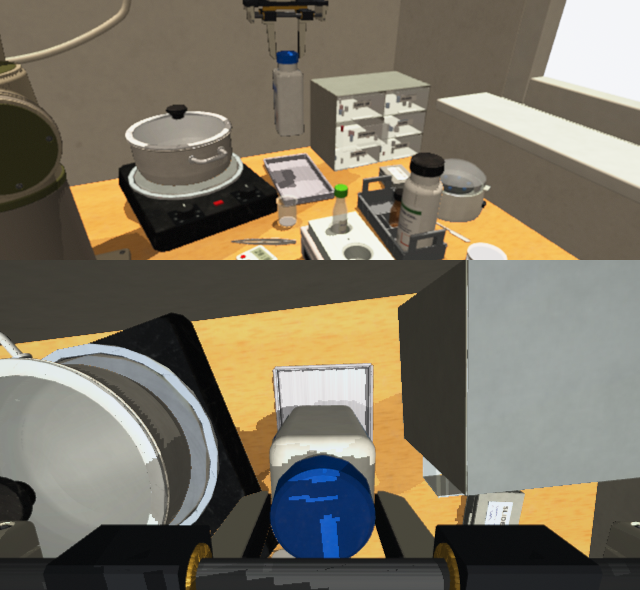

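```bash
python3 - <<'E'
from h import *
w=optics.read_camera('wrist')
for p in [(273,107),(373,104)]: print(np.round(1000*ray(w,p,.018)))
info((.5315,.313,.168))
E
```

```text
[473. 387.  18.]
[607. 375.  18.]
t 13.40 pos [530.7 311.8 284.2] x-yaw 1.455 z [-0. -0. -1.] q [ 0.45  0.15  1.29 -0.    1.7   0.56] F [ 0.3  0.1 -4. ] T [-0.12 -0.08 -0.03] open 56.0
tool-frame shift mm [  1.3   0.7 116.2]
```

>>> send_rows:
  targets:
    - [-1,[3,3,15],0]
    - [-1,[0,0,25],0]
    - [-1,[0,0,30],0]
    - [-1,[0,0,25],0]
    - [-1,[0,0,12],0]
    - [-1,[0,0,7],0]
    - [-1,[0,0,3],0]
    - [-1,[0,0,2],0]
    - [-1,[0,0,0],0]

```text
t: 14.3
tool_pos: [0.534, 0.3159, 0.1664]
orientation: [2.344, 2.091, 0.003]
force: [0.8, 0.3, -4.5]
opening: 0.056
```

>>> send_rows:
  targets:
    - [-1,[0,0,2],0]
    - [-1,[0,0,1],0]
    - [-1,[0,0,0],0]

```text
t: 14.6
tool_pos: [0.5342, 0.3162, 0.1638]
orientation: [2.344, 2.091, 0.004]
force: [0.3, 1.9, 2.2]
opening: 0.0554
```

>>> send_rows:
  targets:
    - [0,[0,0,0],0]
    - [0.6,[0,0,0],0]
    - [1,[0,0,0],0]
    - [1,[0,0,0],0]
    - [1,[0,0,0],0]
    - [1,[0,0,-20],0]
    - [1,[0,0,-35],0]
    - [1,[0,0,-45],0]
    - [1,[0,0,0],0]

```text
t: 15.5
tool_pos: [0.5362, 0.3169, 0.2704]
orientation: [2.342, 2.089, 0.017]
force: [1.0, -0.1, 1.0]
opening: 0.093
```

```bash
python3 - <<'E'
from h import *
info((.643,-.113,.27))
c=snap('side','side14.png'); w=snap('wrist','w14.png'); 
b=cv2.imread('pics/side14.png')
a=cv2.imread('pics/w14.png')[0:400]
cv2.imwrite('pics/cmp14.png',np.vstack([cv2.resize(b[0:260],(640,260),interpolation=2),a[:330]]))
E
```

```text
t 15.50 pos [536.2 316.9 270.4] x-yaw 1.457 z [ 0.01   0.005 -1.   ] q [ 0.45  0.16  1.31 -0.    1.66  0.57] F [ 1.  -0.1  1. ] T [-0.06 -0.09  0.03] open 93.0
tool-frame shift mm [-415.   155.    -0.6]
```

View pics/cmp14.png

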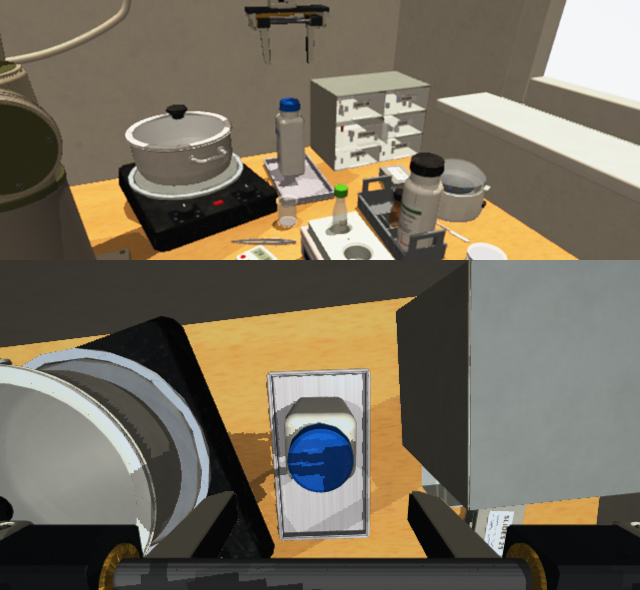

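>>> send_rows:
  targets:
    - [1,[-20,8,-8],0]
    - [1,[-42,16,0],0]
    - [1,[-45,17,0],0]
    - [1,[-45,17,0],0]
    - [1,[-45,17,0],0]
    - [1,[-45,17,0],0]
    - [1,[-45,17,0],0]
    - [1,[-45,17,0],0]
    - [1,[-45,16,0],0]
    - [1,[-38,13,0],0]
    - [1,[0,0,0],0]
    - [1,[0,0,0],0]

```text
t: 16.8
tool_pos: [0.6392, -0.1151, 0.2677]
orientation: [-2.344, -2.087, 0.003]
force: [-0.5, 0.5, 0.1]
opening: 0.093
```

```bash
python3 - <<'E'
from h import *
w=snap('wrist','w15.png'); 
info((.643,-.113,.167),1.456)
for P in ((.643,-.113,.205),): print(proj(w,P))
d=optics.cut_out('wrist','round_bottle');print([(x['confidence'],x['point']) for x in d])
E
```

```text
t 16.85 pos [ 639.4 -113.9  268.4] x-yaw 1.456 z [-0.003  0.001 -1.   ] q [-0.26  0.25  1.21  0.    1.68 -0.14] F [-0.2  1.  -1. ] T [-0.   -0.07  0.  ] open 93.0
tool-frame shift mm [  1.2   3.7 101.4]
turn 0.0
[326.60415519 195.15688506]
[(0.74, [326.5, 188.3])]
```

View pics/w15.png

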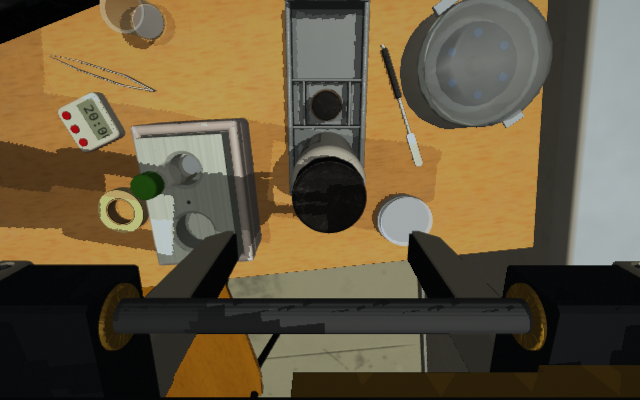

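>>> send_rows:
  targets:
    - [1,[0,5,10],0]
    - [1,[0,0,30],0]
    - [1,[0,0,35],0]
    - [1,[0,0,20],0]
    - [1,[0,0,7],0]
    - [1,[0,0,0],0]
    - [-1,[0,0,0],0]
    - [-1,[0,0,0],0]
    - [-1,[0,0,0],0]
    - [-1,[0,0,0],0]
    - [-1,[0,0,0],0]
    - [-1,[0,0,0],0]
  newtons: 45

```text
t: 18.1
tool_pos: [0.6455, -0.1151, 0.1691]
orientation: [2.344, 2.09, 0.001]
force: [-1.7, -0.2, 4.6]
opening: 0.0617
```

```bash
python3 - <<'E'
from h import *
info()
c=snap('side','side16.png'); w=snap('wrist','w16.png')
b=cv2.imread('pics/side16.png')[60:270,330:500]
a=cv2.imread('pics/w16.png')[100:300,240:440]
cv2.imwrite('pics/cmp16.png',np.hstack([cv2.resize(b,(400,494),interpolation=2),cv2.resize(a,(400,494),interpolation=2)]))
E
```

```text
t 18.10 pos [ 645.5 -115.1  169.1] x-yaw 1.457 z [ 0.001 -0.    -1.   ] q [-0.25  0.29  1.35 -0.    1.51 -0.14] F [-1.7 -0.2  4.6] T [-0.01  0.12 -0.01] open 61.7
```

View pics/cmp16.png

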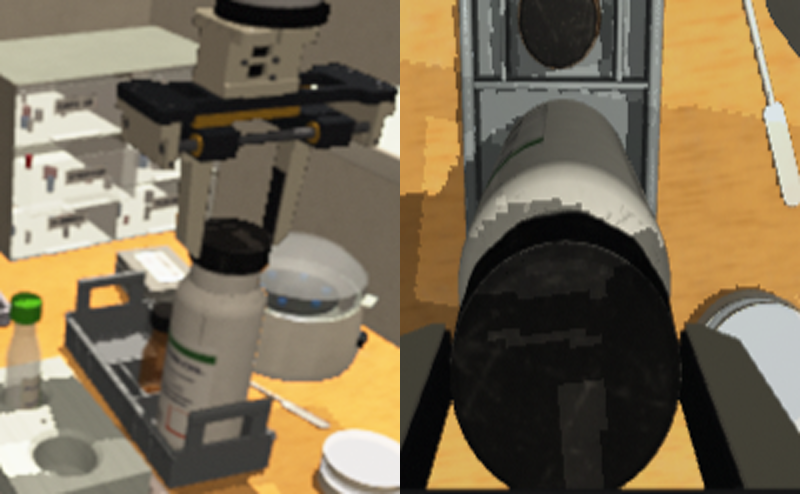

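>>> send_rows:
  targets:
    - [-1,[0,0,0],0]
    - [-1,[0,0,-5],0]
    - [-1,[0,0,-12],0]
    - [-1,[0,0,-20],0]
    - [-1,[0,0,-28],0]
    - [-1,[0,0,-28],0]
    - [-1,[0,0,-18],0]
    - [-1,[0,0,-8],0]
    - [-1,[0,0,0],0]

```text
t: 19.1
tool_pos: [0.6457, -0.1151, 0.2886]
orientation: [2.343, 2.09, 0.002]
force: [-0.6, 0.2, -5.2]
opening: 0.0619
```

```bash
python3 - <<'E'
from h import *
info((.526,.205,.288),1.456)
E
```

```text
t 19.10 pos [ 645.7 -115.1  288.6] x-yaw 1.457 z [ 0.002 -0.001 -1.   ] q [-0.25  0.26  1.16  0.    1.72 -0.14] F [-0.6  0.2 -5.2] T [-0.03 -0.12 -0.04] open 61.9
tool-frame shift mm [ 3.044e+02 -1.553e+02  2.000e-01]
turn 0.001
```

>>> send_rows:
  targets:
    - [-1,[10,-5,0],0]
    - [-1,[20,-10,0],0]
    - [-1,[28,-14,0],0]
    - [-1,[32,-17,0],0]
    - [-1,[35,-18,0],0]
    - [-1,[35,-18,0],0]
    - [-1,[35,-18,0],0]
    - [-1,[35,-18,0],0]
    - [-1,[32,-16,0],0]
    - [-1,[24,-12,0],0]
    - [-1,[13,-7,0],0]
    - [-1,[5,-2,0],0]

```text
t: 20.3
tool_pos: [0.5244, 0.206, 0.286]
orientation: [-2.341, -2.093, 0.003]
force: [0.1, -0.8, -3.9]
opening: 0.0619
```

>>> send_rows:
  targets:
    - [-1,[0,0,0],0]
    - [-1,[0,0,0],0]

```text
t: 20.5
tool_pos: [0.526, 0.2037, 0.2868]
orientation: [2.345, 2.09, -0.001]
force: [0.3, -0.4, -3.8]
opening: 0.0616
```

```bash
python3 - <<'E'
from h import *
w=snap('wrist','w17.png'); c=snap('side','side17.png')
info((.526,.205,.171),1.456)
b=cv2.imread('pics/side17.png')
a=cv2.imread('pics/w17.png')
cv2.imwrite('pics/cmp17.png',np.vstack([b[0:260],a[:330]]))
E
```

```text
t 20.60 pos [526.2 203.5 287.1] x-yaw 1.455 z [-0. -0. -1.] q [ 0.28  0.01  1.43 -0.    1.69  0.39] F [ 1.2  0.  -3.6] T [-0.05 -0.07 -0.03] open 61.7
tool-frame shift mm [  1.5  -0.4 116.1]
turn -0.001
```

View pics/cmp17.png

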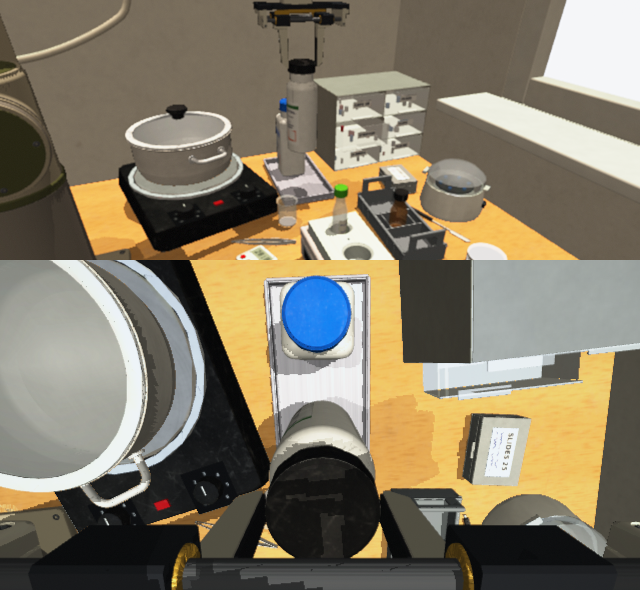

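>>> send_rows:
  targets:
    - [-1,[1,0,12],0]
    - [-1,[0,0,25],0]
    - [-1,[0,0,32],0]
    - [-1,[0,0,25],0]
    - [-1,[0,0,12],0]
    - [-1,[0,0,7],0]
    - [-1,[0,0,3],0]
    - [-1,[0,0,2],0]
    - [-1,[0,0,1],0]
    - [-1,[0,0,0],0]

```text
t: 21.6
tool_pos: [0.5264, 0.2059, 0.1692]
orientation: [2.344, 2.091, 0.002]
force: [-0.8, 0.9, -3.7]
opening: 0.062
```

>>> send_rows:
  targets:
    - [-1,[0,0,1],0]
    - [-1,[0,0,1],0]
    - [-1,[0,0,0],0]

```text
t: 21.9
tool_pos: [0.5265, 0.2062, 0.1681]
orientation: [2.344, 2.091, 0.003]
force: [-1.9, 0.8, 4.9]
opening: 0.062
```

>>> send_rows:
  targets:
    - [0,[0,0,0],0]
    - [0.6,[0,0,0],0]
    - [1,[0,0,0],0]
    - [1,[0,0,0],0]
    - [1,[0,0,0],0]
    - [1,[0,0,-20],0]
    - [1,[0,0,-35],0]
    - [1,[0,0,-40],0]
    - [1,[0,0,0],0]

```text
t: 22.8
tool_pos: [0.5287, 0.2065, 0.2683]
orientation: [2.341, 2.088, 0.015]
force: [0.8, 1.2, -0.6]
opening: 0.0928
```

```bash
python3 - <<'E'
from h import *
w=snap('wrist','w18.png'); c=snap('side','side18.png')
b=cv2.imread('pics/side18.png')
a=cv2.imread('pics/w18.png')
cv2.imwrite('pics/cmp18.png',np.vstack([b[0:260],a[:330]]))
info((.650,-.044,.20),1.456)
E
```

```text
t 22.90 pos [526.7 205.9 262.5] x-yaw 1.457 z [ 0.003  0.001 -1.   ] q [ 0.28  0.01  1.48 -0.    1.65  0.4 ] F [-0.  -0.1  0.3] T [-0.04 -0.07  0.03] open 93.2
tool-frame shift mm [-234.4  150.8   62.7]
turn 0.001
```

View pics/cmp18.png

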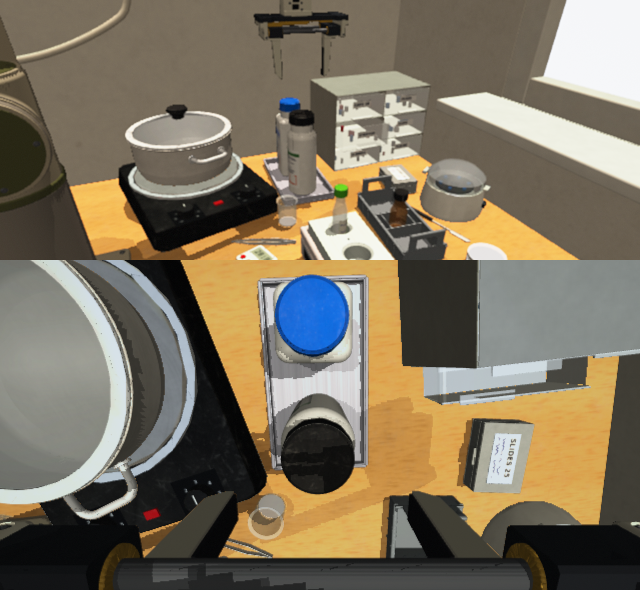

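>>> send_rows:
  targets:
    - [1,[-25,16,0],0]
    - [1,[-40,26,0],0]
    - [1,[-40,26,5],0]
    - [1,[-40,26,12],0]
    - [1,[-35,23,20],0]
    - [1,[-32,20,20],0]
    - [1,[-22,14,6],0]
    - [1,[0,0,0],0]
    - [1,[0,0,0],0]

```text
t: 23.8
tool_pos: [0.6482, -0.044, 0.1961]
orientation: [-2.343, -2.088, 0.003]
force: [0.6, 0.1, -0.4]
opening: 0.0931
```

```bash
python3 - <<'E'
from h import *
w=snap('wrist','w19.png')
info((.650,-.044,.061),1.456)
print(proj(w,(.65,-.044,.103)))
d=optics.cut_out('wrist','amber_vial');print([(x['confidence'],x['point']) for x in d])
E
```

```text
t 23.85 pos [648.5 -43.3 197.2] x-yaw 1.457 z [-0.002  0.001 -1.   ] q [-0.15  0.26  1.32  0.    1.56 -0.03] F [-0.3  0.4  1. ] T [-0.02 -0.1   0.03] open 92.9
tool-frame shift mm [ -0.6   1.8 136.2]
turn 0.001
[324.44676199 188.40563881]
[(0.93, [324.0, 181.6])]
```

View pics/w19.png

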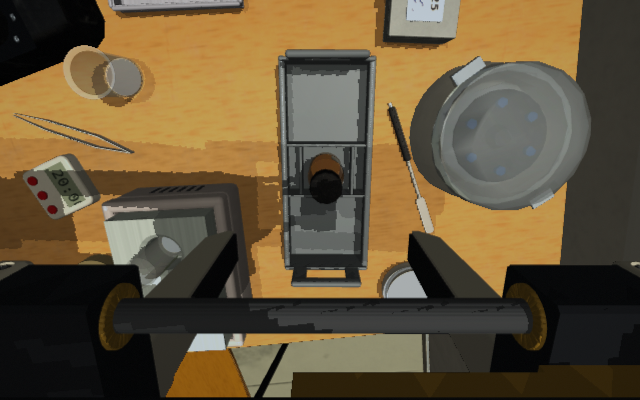

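>>> send_rows:
  targets:
    - [1,[0,2,20],0]
    - [1,[0,0,35],0]
    - [1,[0,0,40],0]
    - [1,[0,0,25],0]
    - [1,[0,0,12],0]
    - [1,[0,0,4],0]
    - [0.2,[0,0,0],0]
    - [-0.1,[0,0,0],0]
    - [-0.1,[0,0,0],0]
  newtons: 20

```text
t: 24.8
tool_pos: [0.6526, -0.0443, 0.0644]
orientation: [2.342, 2.09, 0.003]
force: [0.1, 0.0, 0.2]
opening: 0.0738
```

```bash
python3 - <<'E'
from h import *
w=snap('wrist','w20.png');c=snap('side','side20.png')
info((.651,-.044,.061),1.456)
b=cv2.imread('pics/side20.png')[60:270,330:500]
a=cv2.imread('pics/w20.png')[100:300,240:440]
cv2.imwrite('pics/cmp20.png',np.hstack([cv2.resize(b,(400,494),interpolation=2),cv2.resize(a,(400,494),interpolation=2)]))
E
```

```text
t 24.90 pos [652.1 -44.3  63.7] x-yaw 1.457 z [ 0.002 -0.    -1.   ] q [-0.15  0.36  1.46 -0.    1.32 -0.03] F [-0.4  0.5 -0.1] T [-0.01 -0.07  0.02] open 65.6
tool-frame shift mm [ 0.2 -1.2  2.7]
turn 0.001
```

View pics/cmp20.png

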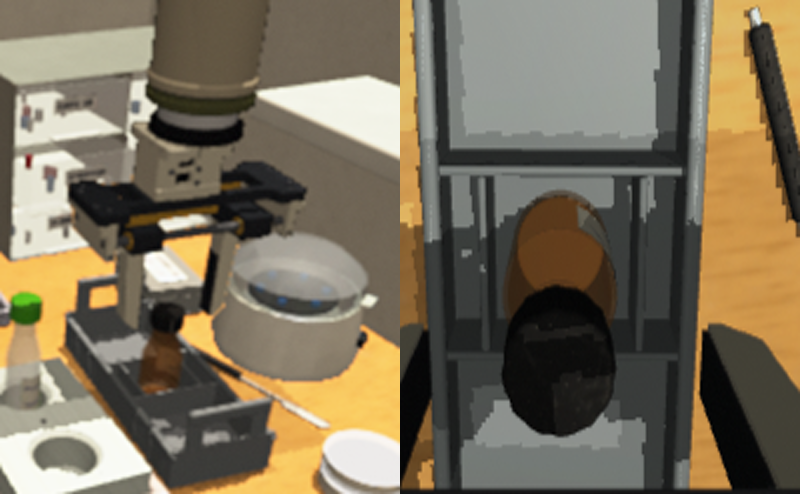

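>>> send_rows:
  targets:
    - [-0.1,[0,0,2],0]
    - [-0.3,[0,0,0],0]
    - [-1,[0,0,0],0]
    - [-1,[0,0,0],0]
    - [-1,[0,0,0],0]
    - [-1,[0,0,0],0]

```text
t: 25.5
tool_pos: [0.6512, -0.0442, 0.0602]
orientation: [-2.344, -2.091, 0.0]
force: [-0.0, 0.3, -0.5]
opening: 0.0302
```

```bash
python3 - <<'E'
from h import *
w=snap('wrist','w21.png');c=snap('side','side21.png')
s=info((.651,-.044,.061),1.456)
p=s['tool_pos']; print(proj(w,[p[0],p[1],.103]))
b=cv2.imread('pics/side21.png')[60:270,330:500]
a=cv2.imread('pics/w21.png')[100:300,240:440]
cv2.imwrite('pics/cmp21.png',np.hstack([cv2.resize(b,(400,494),interpolation=2),cv2.resize(a,(400,494),interpolation=2)]))
E
```

```text
t 25.60 pos [651.2 -44.2  60.2] x-yaw 1.457 z [-0.  0. -1.] q [-0.15  0.36  1.46  0.    1.32 -0.03] F [-1.   0.8  0.4] T [-0.06 -0.04 -0.05] open 29.9
tool-frame shift mm [ 0.1 -0.2 -0.8]
turn 0.001
[321.65775432 256.30765304]
```

View pics/cmp21.png

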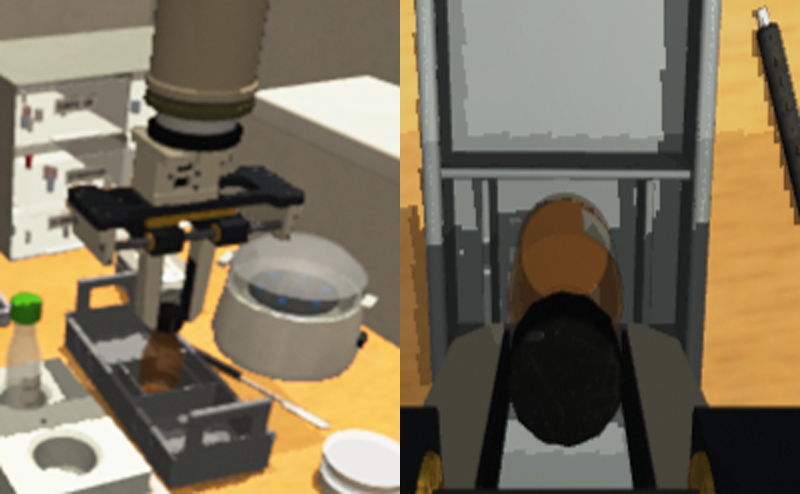

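>>> send_rows:
  targets:
    - [-1,[0,0,-8],0]
    - [-1,[0,0,-20],0]
    - [-1,[0,0,-35],0]
    - [-1,[0,0,-35],0]
    - [-1,[0,0,-25],0]
    - [-1,[0,0,-10],0]
    - [-1,[0,0,0],0]

```text
t: 26.3
tool_pos: [0.6524, -0.0443, 0.1955]
orientation: [2.342, 2.089, 0.004]
force: [0.4, -0.9, -0.5]
opening: 0.0298
```

```bash
python3 - <<'E'
from h import *
w=snap('wrist','w22.png');c=snap('side','side22.png');s2=snap('scene','s22.png')
s=info((.477,-.171,.193),1.509)
p=s['tool_pos']
for cc,n in ((w,'w'),(c,'side'),(s2,'scene')): print(n,proj(cc,[p[0],p[1],p[2]+.043]),proj(cc,[p[0],p[1],p[2]-.056]))
b=cv2.imread('pics/side22.png')[90:190,360:450]
a=cv2.imread('pics/w22.png')[140:290,270:370]
d=cv2.imread('pics/s22.png')[110:200,350:430]
cv2.imwrite('pics/cmp22.png',np.hstack([cv2.resize(b,(360,400),interpolation=2),cv2.resize(a,(400,600),interpolation=2)[:400]]))
cv2.imwrite('pics/s22a.png',cv2.resize(d,(640,720),interpolation=2)[:600])
E
```

```text
t 26.45 pos [650.2 -44.  190.9] x-yaw 1.457 z [-0.003  0.    -1.   ] q [-0.15  0.27  1.32  0.    1.55 -0.03] F [-0.2 -0.2 -0.3] T [-0.05 -0.07  0.01] open 30.1
tool-frame shift mm [-145.9 -157.6   -1.6]
turn -0.052
w [317.62250419 252.40636564] [318.91917091 198.68905528]
side [409.00456055 132.49579774] [402.78452903 177.54637138]
scene [402.64151198 142.6066963 ] [397.57367857 170.17667831]
```

View pics/cmp22.png

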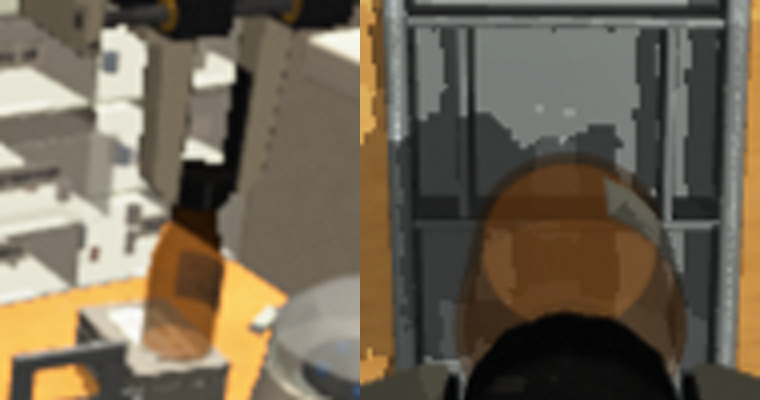

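View pics/s22a.png

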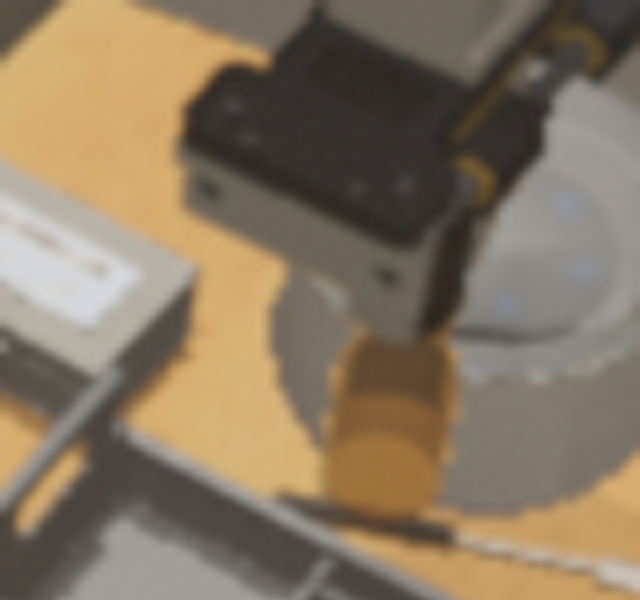

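View pics/w22.png

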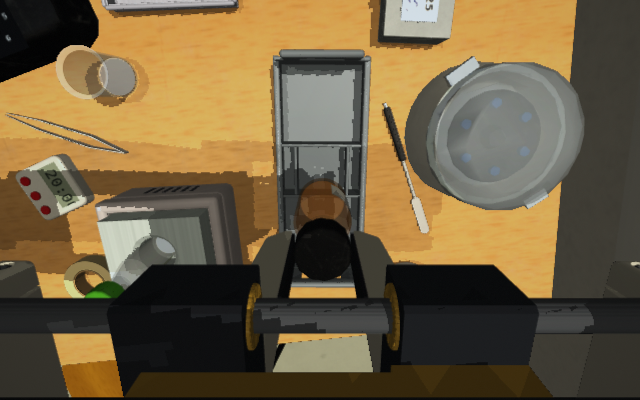

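>>> send_rows:
  targets:
    - [-1,[-10,-11,0],0]
    - [-1,[-20,-22,0],0]
    - [-1,[-26,-28,0],0]
    - [-1,[-28,-30,0],0]
    - [-1,[-28,-30,0],0]
    - [-1,[-20,-22,0],0]
    - [-1,[-10,-11,0],0]
    - [-1,[-4,-4,0],-0.052]
    - [-1,[0,0,0],0]
    - [-1,[0,0,0],0]

```text
t: 27.45
tool_pos: [0.4777, -0.1707, 0.1924]
orientation: [-2.29, -2.149, 0.0]
force: [0.0, 0.5, -0.2]
opening: 0.0297
```

```bash
python3 - <<'E'
from h import *
w=snap('wrist','w23.png');c=snap('side','side23.png');s2=snap('scene','s23.png')
s=info((.4775,-.1705,.193),1.509)
p=s['tool_pos']
for cc,n in ((w,'w'),(c,'side'),(s2,'scene')): print(n,proj(cc,[p[0],p[1],p[2]-.056]),proj(cc,[.4775,-.1705,.092]))
b=cv2.imread('pics/side23.png')[150:300,300:410]
a=cv2.imread('pics/w23.png')[100:270,250:400]
d=cv2.imread('pics/s23.png')[200:300,340:450]
cv2.imwrite('pics/cmp23.png',np.hstack([cv2.resize(b,(440,600),interpolation=2)[:,:],cv2.resize(d,(352,600)[:2],interpolation=2)]))
cv2.imwrite('pics/w23a.png',cv2.resize(a,None,fx=3.5,fy=3.5,interpolation=2))
E
```

```text
t 27.60 pos [ 478.  -170.7  192.8] x-yaw 1.509 z [-0.001  0.    -1.   ] q [-0.44 -0.12  1.74  0.    1.53 -0.38] F [ 0.9  0.3 -0.3] T [-0.03 -0.09  0.02] open 29.7
tool-frame shift mm [ 0.2 -0.5 -0.2]
turn -0.0
w [322.46113253 200.4410747 ] [321.94799967 186.37010551]
side [359.78222232 229.90547871] [357.75738527 251.31540512]
scene [418.78585676 243.86138752] [415.59768819 254.25216183]
```

View pics/cmp23.png

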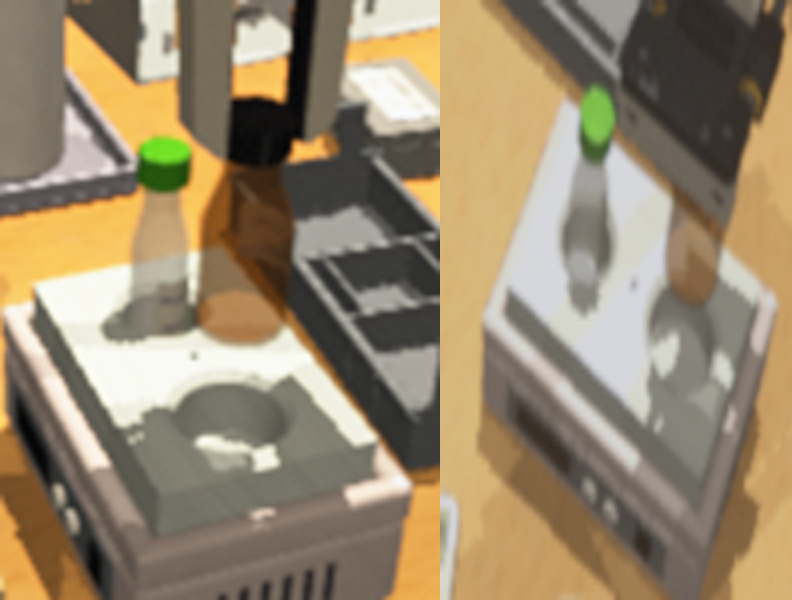

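View pics/w23a.png

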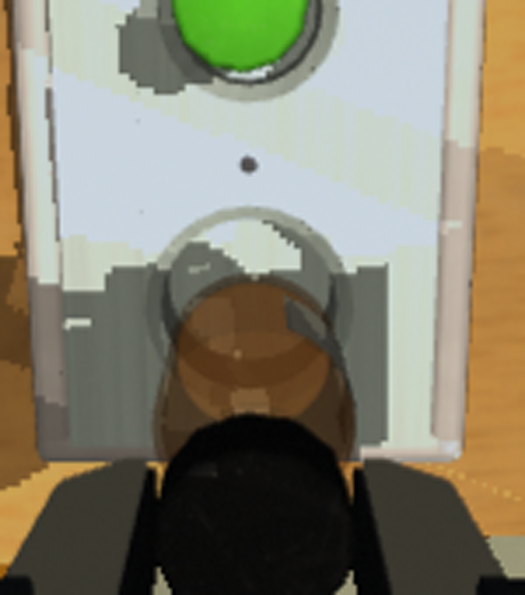

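>>> send_rows:
  targets:
    - [-1,[0,0,12],0]
    - [-1,[0,0,18],0]
    - [-1,[0,0,10],0]
    - [-1,[0,0,8],0]
    - [-1,[0,0,6],0]
    - [-1,[0,0,6],0]
    - [-1,[0,0,0],0]

```text
t: 28.3
tool_pos: [0.4773, -0.1711, 0.1325]
orientation: [-2.289, -2.151, 0.001]
force: [0.0, 0.4, -0.1]
opening: 0.0301
```

>>> send_rows:
  targets:
    - [-1,[0,0,6],0]
    - [-1,[0,0,5],0]
    - [-1,[0,0,3],0]
    - [-1,[0,0,1],0]
    - [-1,[0,0,0],0]

```text
t: 28.8
tool_pos: [0.4775, -0.1712, 0.118]
orientation: [-2.289, -2.151, 0.0]
force: [0.9, -0.2, -1.0]
opening: 0.0303
```

>>> send_rows:
  targets:
    - [-1,[0,0,1],0]
    - [-1,[0,0,1],0]
    - [-1,[0,0,0],0]

```text
t: 29.1
tool_pos: [0.4776, -0.1712, 0.1162]
orientation: [-2.289, -2.152, 0.0]
force: [-0.6, -0.0, -0.6]
opening: 0.0299
```

```bash
python3 - <<'E'
from h import *
info()
w=snap('wrist','w24.png');c=snap('side','side24.png')
b=cv2.imread('pics/side24.png')[150:300,300:410]
a=cv2.imread('pics/w24.png')[100:270,250:400]
cv2.imwrite('pics/cmp24.png',np.hstack([cv2.resize(b,(300,400),interpolation=2)[:,:],cv2.resize(a,(353,400)[:2],interpolation=2)]))
E
```

```text
t 29.10 pos [ 477.6 -171.2  116.2] x-yaw 1.509 z [-0.  0. -1.] q [-0.45 -0.07  1.83  0.    1.38 -0.38] F [-0.6 -0.  -0.6] T [-0.03 -0.1   0.01] open 29.9
```

View pics/cmp24.png

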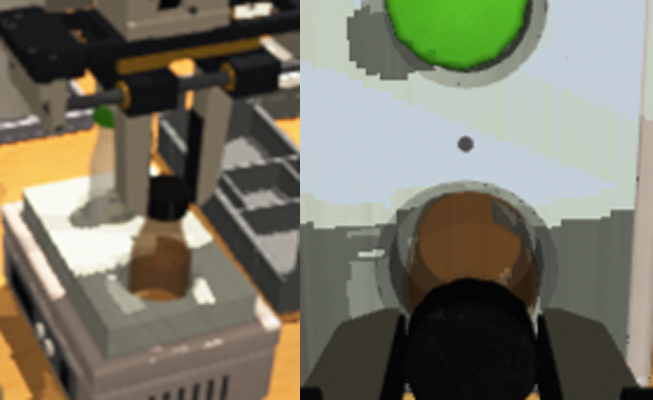

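>>> send_rows:
  targets:
    - [-1,[0,0,1],0]
    - [-1,[0,0,0],0]
    - [-0.1,[0,0,0],0]
    - [0,[0,0,0],0]
    - [0,[0,0,0],0]
    - [0,[0,0,-10],0]
    - [0,[0,0,-25],0]
    - [0.5,[0,0,-35],0]
    - [0.5,[0,0,-10],0]
    - [0.5,[0,0,0],0]

```text
t: 30.2
tool_pos: [0.4791, -0.1719, 0.198]
orientation: [2.286, 2.149, 0.003]
force: [0.4, 0.8, -0.2]
opening: 0.0659
```

```bash
python3 - <<'E'
from h import *
info((.481,-.0945,.20))
w=snap('wrist','w25.png');c=snap('side','side25.png')
b=cv2.imread('pics/side25.png')[150:300,300:410]
a=cv2.imread('pics/w25.png')
cv2.imwrite('pics/cmp25.png',np.hstack([cv2.resize(b,(220,300),interpolation=2)[:,:],cv2.resize(a,(480,300)[:2],interpolation=2)]))
d=optics.cut_out('wrist','slim_bottle');print([(x['confidence'],x['point']) for x in d])
print(proj(w,(.481,-.0945,.179)))
E
```

```text
t 30.20 pos [ 479.1 -171.9  198. ] x-yaw 1.509 z [ 0.004 -0.002 -1.   ] q [-0.45 -0.13  1.73  0.    1.53 -0.38] F [ 0.4  0.8 -0.2] T [-0.09 -0.11 -0.08] open 65.9
tool-frame shift mm [77.4 -2.9 -2.2]
[(0.73, [314.7, 98.1])]
[316.92905075  98.15220437]
```

View pics/w25.png

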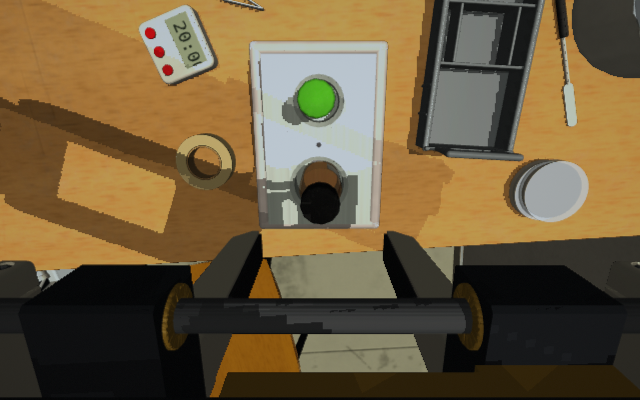

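View pics/cmp25.png

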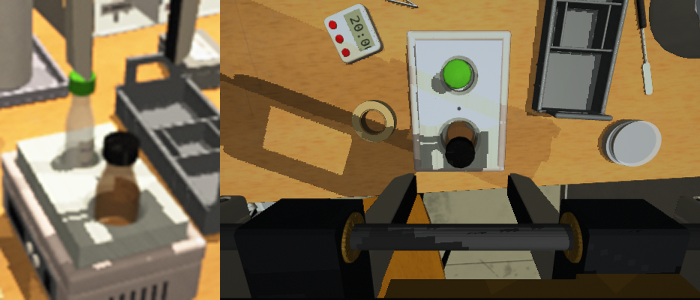

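>>> send_rows:
  targets:
    - [0.5,[25,-1,0],0]
    - [0.5,[35,0,0],0]
    - [0.5,[16,0,0],0]
    - [0.5,[0,0,0],0]
    - [0.5,[0,0,20],0]
    - [0.5,[0,0,22],0]
    - [0.5,[0,0,10],0]
    - [0.5,[0,0,5],0]
    - [0.2,[0,0,0],0]
    - [-0.2,[0,0,0],0]
  newtons: 20

```text
t: 31.35
tool_pos: [0.4817, -0.0957, 0.1389]
orientation: [2.289, 2.151, 0.001]
force: [0.6, -0.3, 0.7]
opening: 0.058
```

```bash
python3 - <<'E'
from h import *
info()
w=snap('wrist','w26.png');c=snap('side','side26.png')
b=cv2.imread('pics/side26.png')[120:270,290:400]
a=cv2.imread('pics/w26.png')[100:300,230:420]
cv2.imwrite('pics/cmp26.png',np.hstack([cv2.resize(b,(300,400),interpolation=2)[:,:],cv2.resize(a,(380,400)[:2],interpolation=2)]))
E
```

```text
t 31.35 pos [481.7 -95.7 138.9] x-yaw 1.508 z [ 0.001 -0.    -1.   ] q [-0.3  -0.14  1.85 -0.    1.43 -0.24] F [ 0.6 -0.3  0.7] T [-0.05 -0.05  0.02] open 58.0
```

View pics/cmp26.png

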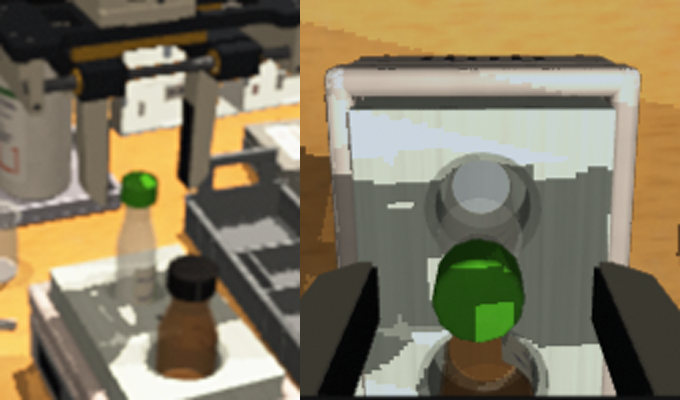

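>>> send_rows:
  targets:
    - [-0.3,[0,-1,0],0]
    - [-0.4,[0,0,0],0]
    - [-0.5,[0,0,0],0]
    - [-1,[0,0,0],0]
    - [-1,[0,0,0],0]
    - [-1,[0,0,0],0]
    - [-1,[0,0,0],0]

```text
t: 32.15
tool_pos: [0.4805, -0.0953, 0.1385]
orientation: [2.289, 2.151, 0.0]
force: [0.3, -0.5, 2.1]
opening: 0.0239
```

```bash
python3 - <<'E'
from h import *
info()
w=snap('wrist','w27.png');c=snap('side','side27.png')
b=cv2.imread('pics/side27.png')[120:270,290:400]
a=cv2.imread('pics/w27.png')[100:300,230:420]
cv2.imwrite('pics/cmp27.png',np.hstack([cv2.resize(b,(300,400),interpolation=2)[:,:],cv2.resize(a,(380,400)[:2],interpolation=2)]))
E
```

```text
t 32.15 pos [480.5 -95.3 138.5] x-yaw 1.509 z [ 0. -0. -1.] q [-0.3  -0.14  1.85 -0.    1.43 -0.24] F [ 0.3 -0.5  2.1] T [-0.02  0.06  0.03] open 23.9
```

View pics/cmp27.png

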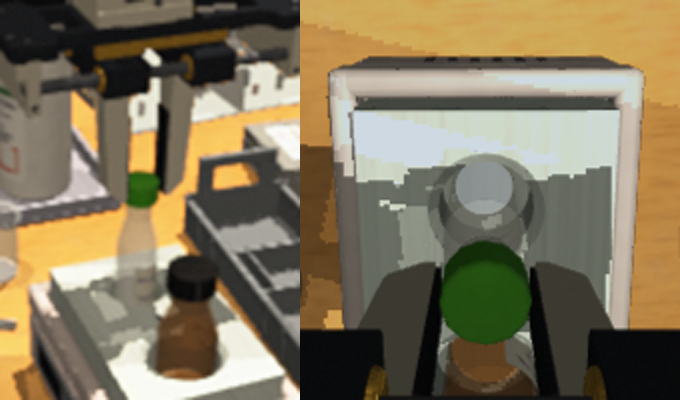

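>>> send_rows:
  targets:
    - [-1,[0,0,-6],0]
    - [-1,[0,0,-15],0]
    - [-1,[0,0,-25],0]
    - [-1,[0,0,-20],0]
    - [-1,[0,0,-6],0]
    - [-1,[0,0,0],0]

```text
t: 32.85
tool_pos: [0.4812, -0.0955, 0.2119]
orientation: [2.287, 2.15, 0.002]
force: [-0.8, -0.2, -1.9]
opening: 0.0237
```

```bash
python3 - <<'E'
from h import *
info((.651,-.0435,.20),1.456)
E
```

```text
t 32.85 pos [481.2 -95.5 211.9] x-yaw 1.509 z [ 0.003 -0.001 -1.   ] q [-0.3  -0.18  1.75  0.    1.57 -0.24] F [-0.8 -0.2 -1.9] T [-0.12 -0.08  0.01] open 23.7
tool-frame shift mm [ 62.5 166.2  12.3]
turn 0.053
```

>>> send_rows:
  targets:
    - [-1,[4,10,0],0]
    - [-1,[8,22,0],0]
    - [-1,[11,30,0],0]
    - [-1,[12,32,0],0]
    - [-1,[11,30,0],0]
    - [-1,[9,24,0],0]
    - [-1,[5,13,0],0]
    - [-1,[2,5,0],0.053]
    - [-1,[0,0,20],0]
    - [-1,[0,0,20],0]
    - [-1,[0,0,0],0]
    - [-1,[0,0,0],0]

```text
t: 34.05
tool_pos: [0.6491, -0.0432, 0.1686]
orientation: [-2.343, -2.089, 0.003]
force: [0.5, -0.1, -0.1]
opening: 0.024
```

```bash
python3 - <<'E'
from h import *
w=snap('wrist','w28.png');c=snap('side','side28.png');s2=snap('scene','s28.png')
s=info((.651,-.0435,.17),1.456)
p=s['tool_pos']; M=Rm(s['orientation'])
for cc,n in ((w,'w'),(c,'side'),(s2,'scene')):
    print(n,proj(cc,[p[0],p[1],p[2]-.0785]).round(1),'pocket corners z.032',[proj(cc,[.6517+a*.9934+b*.1147,-.043-a*.1147+b*.9934,.032]).round(0).tolist() for a,b in ((-.044,.03),(.044,.03),(.044,-.03),(-.044,-.03))])
cv2.imwrite('pics/w28a.png',cv2.resize(cv2.imread('pics/w28.png')[40:290,240:420],None,fx=2.4,fy=2.4,interpolation=2))
cv2.imwrite('pics/s28a.png',np.hstack([cv2.resize(cv2.imread('pics/side28.png')[130:270,350:460],(440,560),interpolation=2),cv2.resize(cv2.imread('pics/s28.png')[140:240,340:410],(350,560),interpolation=2)]))
E
```

```text
t 34.20 pos [650.6 -43.6 171.4] x-yaw 1.456 z [ 0.002 -0.    -1.   ] q [-0.15  0.28  1.35  0.    1.51 -0.03] F [ 0.5 -0.3 -0.4] T [-0.07 -0.09  0.02] open 23.7
tool-frame shift mm [0.2 0.4 1.4]
turn -0.0
w [324.1 194. ] pocket corners z.032 [[281.0, 148.0], [369.0, 148.0], [367.0, 205.0], [283.0, 205.0]]
side [400.5 194.9] pocket corners z.032 [[373.0, 214.0], [409.0, 208.0], [422.0, 223.0], [385.0, 229.0]]
scene [395.6 180.6] pocket corners z.032 [[374.0, 200.0], [392.0, 179.0], [411.0, 189.0], [394.0, 211.0]]
```

View pics/w28a.png

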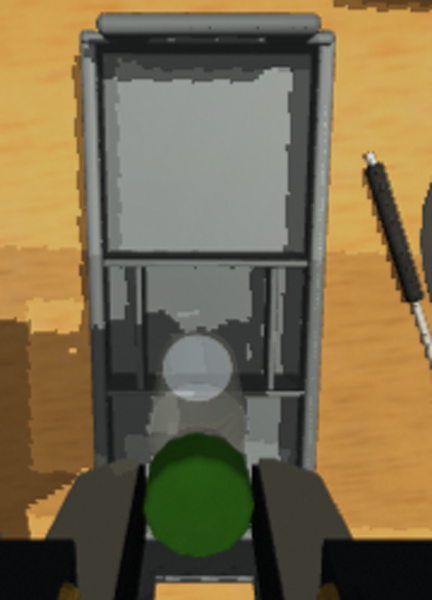

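View pics/s28a.png

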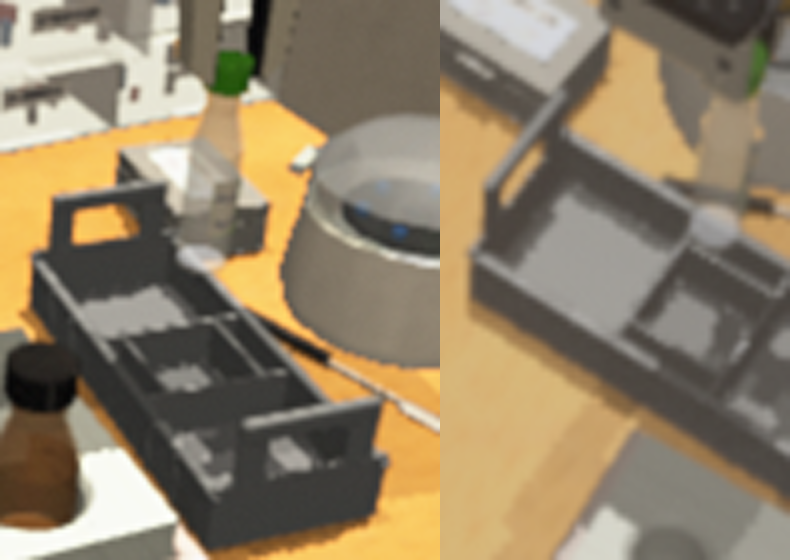

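>>> send_rows:
  targets:
    - [-1,[0,1,12],0]
    - [-1,[0,0,22],0]
    - [-1,[0,0,22],0]
    - [-1,[0,0,15],0]
    - [-1,[0,0,8],0]
    - [-1,[0,0,4],0]
    - [-1,[0,0,2],0]
    - [-1,[0,0,0],0]

```text
t: 35.0
tool_pos: [0.6514, -0.0439, 0.086]
orientation: [2.345, 2.09, 0.001]
force: [0.7, -0.1, -0.0]
opening: 0.0234
```

>>> send_rows:
  targets:
    - [-1,[0,0,1],0]
    - [-1,[0,0,1],0]
    - [-1,[0,0,1],0]
    - [-1,[0,0,0],0]

```text
t: 35.4
tool_pos: [0.6511, -0.0438, 0.0825]
orientation: [2.345, 2.09, 0.001]
force: [-0.5, 0.3, -0.3]
opening: 0.0239
```

```bash
python3 - <<'E'
from h import *
info()
w=snap('wrist','w29.png');c=snap('side','side29.png')
cv2.imwrite('pics/s29a.png',np.hstack([cv2.resize(cv2.imread('pics/side29.png')[130:270,350:460],(440,560),interpolation=2),cv2.resize(cv2.imread('pics/w29.png')[80:300,260:400],(356,560),interpolation=2)]))
E
```

```text
t 35.40 pos [651.1 -43.8  82.5] x-yaw 1.456 z [ 0.001 -0.    -1.   ] q [-0.15  0.34  1.45  0.    1.36 -0.03] F [-0.5  0.3 -0.3] T [-0.07 -0.16  0.02] open 23.9
```

View pics/s29a.png

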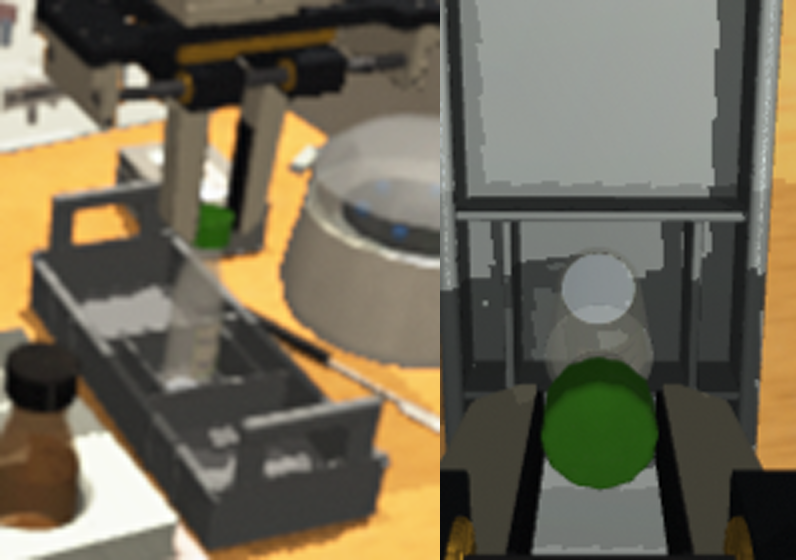

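Bottle base is in the small pocket, about at the floor. One more millimetre, then release.

>>> send_rows:
  targets:
    - [-1,[0,0,1],0]
    - [-1,[0,0,0],0]

```text
t: 35.7
tool_pos: [0.6516, -0.0439, 0.0825]
orientation: [2.344, 2.089, 0.002]
force: [-1.1, -0.1, 4.3]
opening: 0.0236
```

>>> send_rows:
  targets:
    - [-0.3,[0,0,0],0]
    - [0,[0,0,0],0]
    - [0,[0,0,0],0]
    - [0,[0,0,0],0]
    - [0.3,[0,0,-15],0]
    - [0.3,[0,0,-30],0]
    - [1,[0,0,-40],0]
    - [1,[0,0,-40],0]
    - [1,[0,0,-40],0]
    - [1,[0,0,-25],0]
    - [1,[0,0,0],0]

```text
t: 36.8
tool_pos: [0.6532, -0.0441, 0.2788]
orientation: [2.34, 2.085, 0.01]
force: [0.0, -0.5, -0.1]
opening: 0.0921
```

```bash
python3 - <<'E'
from h import *
info((.5265,.206,.262),1.456)
w=snap('wrist','w30.png');c=snap('side','side30.png')
cv2.imwrite('pics/s30a.png',np.hstack([cv2.resize(cv2.imread('pics/side30.png')[130:270,350:460],(314,400),interpolation=2),cv2.resize(cv2.imread('pics/w30.png'),(480,300),interpolation=2)[:400].copy() if 0 else cv2.copyMakeBorder(cv2.resize(cv2.imread('pics/w30.png'),(480,300)),0,100,0,0,0)]))
E
```

```text
t 36.80 pos [653.2 -44.1 278.8] x-yaw 1.456 z [ 0.01  -0.001 -1.   ] q [-0.15  0.25  1.19  0.    1.69 -0.03] F [ 0.  -0.5 -0.1] T [ 0.02 -0.1  -0.05] open 92.1
tool-frame shift mm [ 233.9 -154.7   15.1]
turn -0.0
```

View pics/s30a.png

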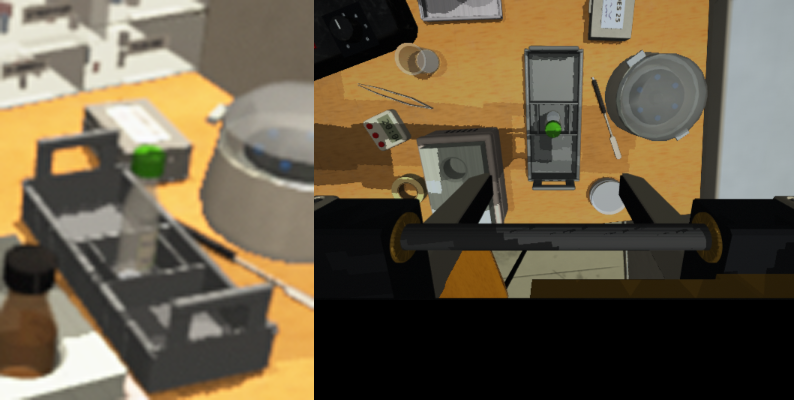

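>>> send_rows:
  targets:
    - [1,[18,-12,0],0]
    - [1,[38,-25,0],0]
    - [1,[40,-26,0],0]
    - [1,[40,-26,0],0]
    - [1,[40,-26,0],0]
    - [1,[34,-23,0],0]
    - [1,[24,-15,0],0]
    - [1,[0,0,0],0]
    - [1,[0,0,0],0]

```text
t: 37.8
tool_pos: [0.5249, 0.2063, 0.2697]
orientation: [-2.343, -2.092, 0.004]
force: [0.2, 0.2, -0.2]
opening: 0.0927
```

```bash
python3 - <<'E'
from h import *
info((.5265,.206,.168),1.456)
w=snap('wrist','w31.png')
print(proj(w,(.5265,.206,.207)))
E
```

```text
t 37.80 pos [524.9 206.3 269.7] x-yaw 1.457 z [-0.002 -0.001 -1.   ] q [ 0.28  0.02  1.46 -0.    1.67  0.4 ] F [ 0.2  0.2 -0.2] T [-0.06 -0.05 -0.01] open 92.7
tool-frame shift mm [  0.    1.9 101.7]
turn 0.001
[324.23803675 198.05407475]
```

View pics/w31.png

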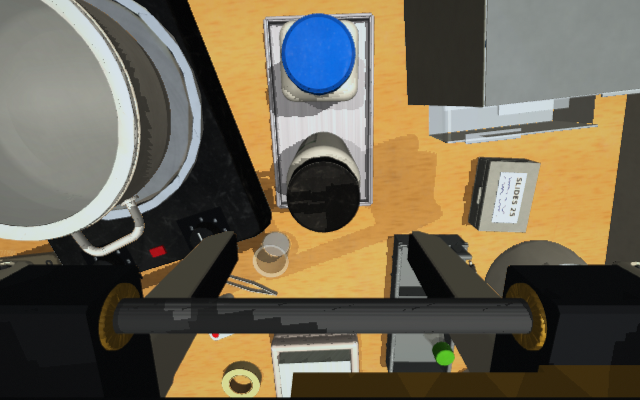

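>>> send_rows:
  targets:
    - [1,[0,0,15],0]
    - [1,[0,0,30],0]
    - [1,[0,0,30],0]
    - [1,[0,0,18],0]
    - [1,[0,0,8],0]
    - [1,[0,0,0],0]
    - [-1,[0,0,0],0]
    - [-1,[0,0,0],0]
    - [-1,[0,0,0],0]
    - [-1,[0,0,0],0]
    - [-1,[0,0,0],0]
    - [-1,[0,0,0],0]
  newtons: 45

```text
t: 39.05
tool_pos: [0.5261, 0.2064, 0.171]
orientation: [2.345, 2.09, 0.002]
force: [0.0, -0.7, 3.7]
opening: 0.0614
```

>>> send_rows:
  targets:
    - [-1,[0,0,0],0]
    - [-1,[0,0,-5],0]
    - [-1,[0,0,-12],0]
    - [-1,[0,0,-22],0]
    - [-1,[0,0,-30],0]
    - [-1,[0,0,-32],0]
    - [-1,[0,0,-28],0]
    - [-1,[0,0,-14],0]
    - [-1,[0,0,-5],0]
    - [-1,[0,0,0],0]

```text
t: 40.05
tool_pos: [0.5258, 0.2062, 0.318]
orientation: [-2.345, -2.09, 0.0]
force: [-0.1, -0.2, -5.1]
opening: 0.0617
```

```bash
python3 - <<'E'
from h import *
info((.6435,-.115,.318),1.456)
c=snap('side','side32.png')
E
```

```text
t 40.05 pos [525.8 206.2 318. ] x-yaw 1.456 z [-0. -0. -1.] q [ 0.28  0.02  1.37 -0.    1.75  0.4 ] F [-0.1 -0.2 -5.1] T [-0.05 -0.08 -0.03] open 61.7
tool-frame shift mm [-305.6  153.8   -0. ]
turn -0.0
```

View pics/side32.png

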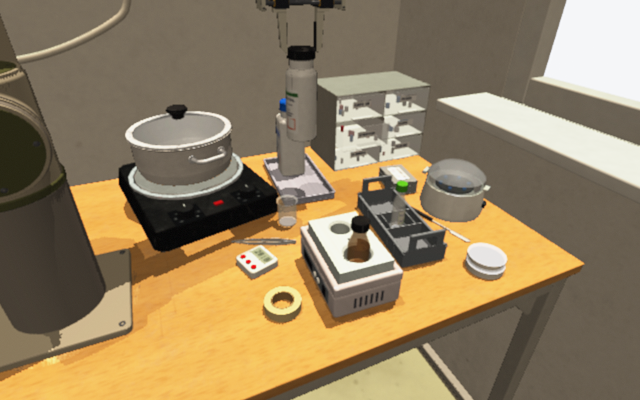

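>>> send_rows:
  targets:
    - [-1,[-10,5,0],0]
    - [-1,[-20,10,0],0]
    - [-1,[-28,14,0],0]
    - [-1,[-33,17,0],0]
    - [-1,[-35,18,0],0]
    - [-1,[-35,18,0],0]
    - [-1,[-35,18,0],0]
    - [-1,[-35,17,0],0]
    - [-1,[-32,16,0],0]
    - [-1,[-24,12,0],0]
    - [-1,[-13,6,0],0]
    - [-1,[-5,3,0],0]

```text
t: 41.3
tool_pos: [0.6433, -0.1161, 0.3166]
orientation: [-2.346, -2.087, 0.003]
force: [0.3, -0.3, -3.6]
opening: 0.0618
```

>>> send_rows:
  targets:
    - [-1,[0,0,20],0]
    - [-1,[0,0,25],0]
    - [-1,[0,0,12],0]
    - [-1,[0,0,0],0]
    - [-1,[0,0,0],0]

```text
t: 41.8
tool_pos: [0.6437, -0.1138, 0.2619]
orientation: [2.345, 2.091, 0.0]
force: [-0.4, 1.1, -3.8]
opening: 0.0614
```

```bash
python3 - <<'E'
from h import *
w=snap('wrist','w33.png');c=snap('side','side33.png');s2=snap('scene','s33.png')
s=info((.6435,-.115,.172),1.456)
p=s['tool_pos']
for cc,n in ((c,'side'),(s2,'scene')): print(n,proj(cc,[p[0],p[1],p[2]-.168]).round(1),proj(cc,[.6435,-.115,.004]).round(1))
cv2.imwrite('pics/s33a.png',np.hstack([cv2.resize(cv2.imread('pics/side33.png')[100:270,350:470],(395,560),interpolation=2),cv2.resize(cv2.imread('pics/s33.png')[120:240,350:450],(390,560),interpolation=2)]))
E
```

```text
t 41.95 pos [ 644.5 -114.3  263.2] x-yaw 1.456 z [ 0.003 -0.001 -1.   ] q [-0.25  0.26  1.21  0.    1.67 -0.14] F [-0.   0.5 -3.5] T [-0.01 -0.07  0.01] open 61.6
tool-frame shift mm [-0.7 -1.2 91.2]
turn 0.0
side [418.6 211.6] [412.1 248.4]
scene [420.7 192.5] [415.4 213.8]
```

View pics/s33a.png

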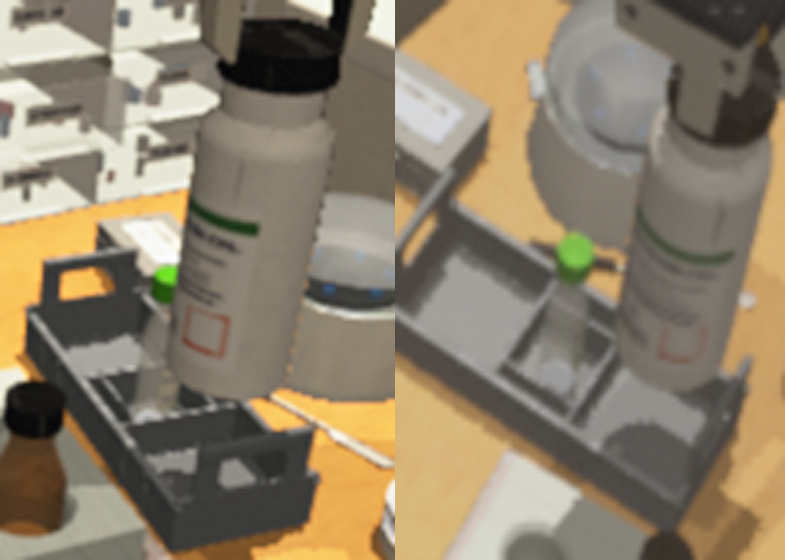

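View pics/w33.png

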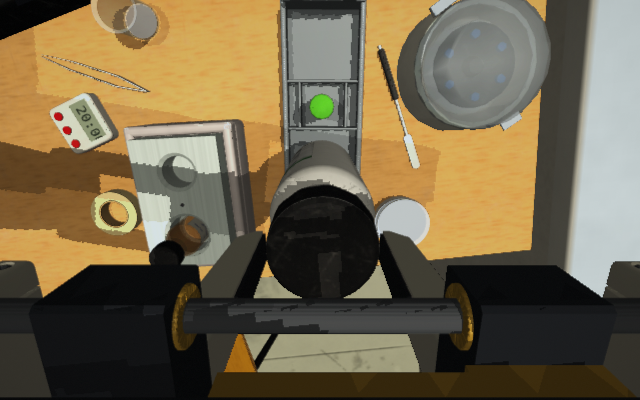

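>>> send_rows:
  targets:
    - [-1,[0,-1,12],0]
    - [-1,[0,0,18],0]
    - [-1,[0,0,18],0]
    - [-1,[0,0,18],0]
    - [-1,[0,0,12],0]
    - [-1,[0,0,7],0]
    - [-1,[0,0,3],0]
    - [-1,[0,0,0],0]

```text
t: 42.75
tool_pos: [0.6428, -0.1144, 0.1734]
orientation: [2.345, 2.09, 0.0]
force: [-0.7, -0.1, -4.3]
opening: 0.0619
```

>>> send_rows:
  targets:
    - [-1,[0,0,1],0]
    - [-1,[0,0,1],0]
    - [-1,[0,0,0],0]

```text
t: 43.05
tool_pos: [0.6432, -0.1145, 0.172]
orientation: [2.345, 2.089, 0.001]
force: [1.1, -0.3, -2.6]
opening: 0.0617
```

>>> send_rows:
  targets:
    - [-1,[0,0,1],0]
    - [-1,[0,0,0],0]

```text
t: 43.25
tool_pos: [0.6433, -0.1146, 0.172]
orientation: [2.344, 2.089, 0.002]
force: [-2.9, -1.0, 5.3]
opening: 0.0619
```

```bash
python3 - <<'E'
from h import *
info()
c=snap('side','side34.png');s2=snap('scene','s34.png')
cv2.imwrite('pics/s34a.png',np.hstack([cv2.resize(cv2.imread('pics/side34.png')[100:270,350:470],(395,560),interpolation=2),cv2.resize(cv2.imread('pics/s34.png')[120:240,350:450],(390,560),interpolation=2)]))
E
```

```text
t 43.25 pos [ 643.3 -114.6  172. ] x-yaw 1.456 z [ 0.002 -0.001 -1.   ] q [-0.25  0.28  1.35 -0.    1.51 -0.14] F [-2.9 -1.   5.3] T [ 0.    0.49 -0.01] open 61.9
```

View pics/s34a.png

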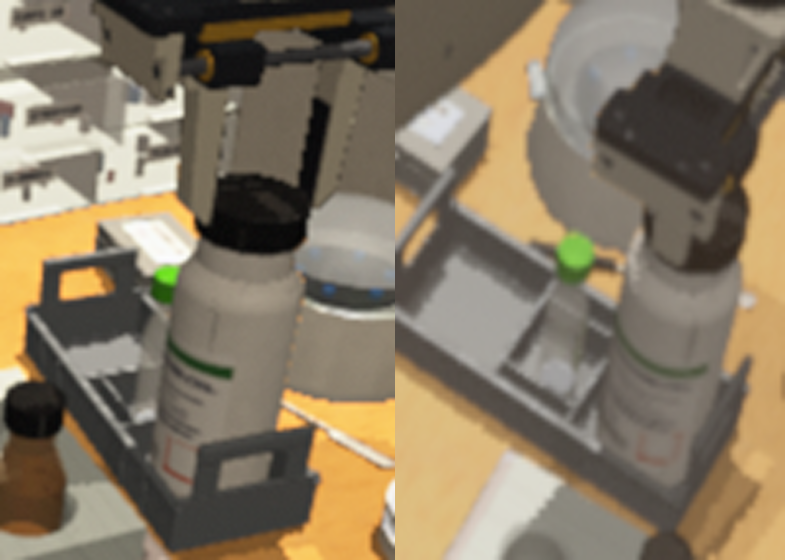

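Round bottle is standing on the pocket floor (force now +5 N). Release and go to the square bottle.

>>> send_rows:
  targets:
    - [0,[0,0,0],0]
    - [0.6,[0,0,0],0]
    - [1,[0,0,0],0]
    - [1,[0,0,0],0]
    - [1,[0,0,0],0]
    - [1,[0,0,-20],0]
    - [1,[0,0,-35],0]
    - [1,[0,0,-40],0]
    - [1,[0,0,0],0]
    - [1,[0,0,0],0]

```text
t: 44.35
tool_pos: [0.6436, -0.1145, 0.2669]
orientation: [2.343, 2.088, 0.003]
force: [-1.1, -1.1, -0.7]
opening: 0.093
```

```bash
python3 - <<'E'
from h import *
info((.5342,.3162,.266),1.456)
w=snap('wrist','w35.png')
c=snap('side','side35.png');s2=snap('scene','s34.png')
cv2.imwrite('pics/s35a.png',np.hstack([cv2.resize(cv2.imread('pics/side35.png')[100:270,350:470],(282,400),interpolation=2),cv2.resize(cv2.imread('pics/w35.png')[:280],(500,400),interpolation=2)]))
E
```

```text
t 44.35 pos [ 643.6 -114.5  266.9] x-yaw 1.456 z [ 0.003 -0.001 -1.   ] q [-0.25  0.26  1.21  0.    1.68 -0.14] F [-1.1 -1.1 -0.7] T [ 0.01 -0.07  0.02] open 93.0
tool-frame shift mm [ 4.153e+02 -1.581e+02  2.000e-01]
turn -0.0
```

View pics/s35a.png

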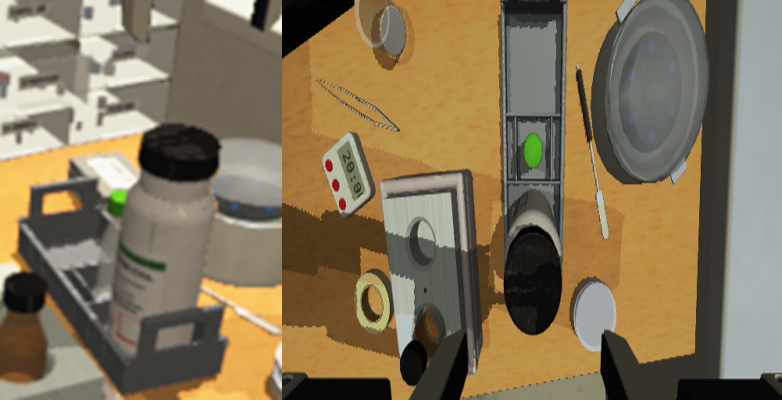

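>>> send_rows:
  targets:
    - [1,[20,-8,-5],0]
    - [1,[42,-16,0],0]
    - [1,[45,-17,0],0]
    - [1,[45,-17,0],0]
    - [1,[45,-17,0],0]
    - [1,[45,-17,0],0]
    - [1,[45,-17,0],0]
    - [1,[45,-17,0],0]
    - [1,[45,-17,0],0]
    - [1,[38,-15,0],0]
    - [1,[0,0,0],0]
    - [1,[0,0,0],0]

```text
t: 45.7
tool_pos: [0.5319, 0.3173, 0.2693]
orientation: [-2.342, -2.093, 0.003]
force: [-0.3, -0.2, 0.4]
opening: 0.0931
```

```bash
python3 - <<'E'
from h import *
w=snap('wrist','w36.png')
info((.5342,.3162,.164),1.456)
print(proj(w,(.5342,.3162,.205)))
E
```

```text
t 45.75 pos [532.6 316.2 269.5] x-yaw 1.457 z [-0.001 -0.001 -1.   ] q [ 0.45  0.17  1.3  -0.    1.67  0.57] F [-0.2  0.7  0.7] T [-0.04 -0.04 -0.02] open 92.8
tool-frame shift mm [  0.3   1.7 105.5]
turn 0.001
[325.05715683 198.33277081]
```

View pics/w36.png

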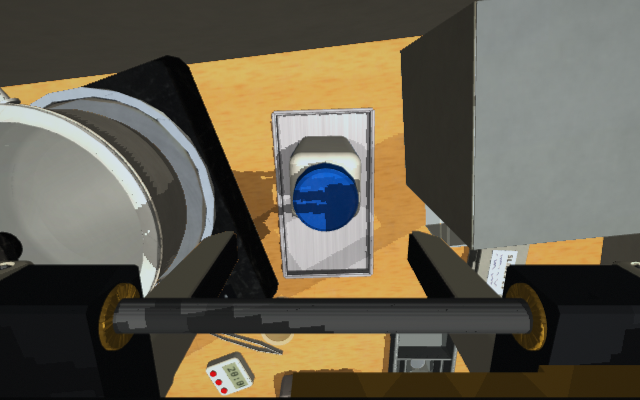

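>>> send_rows:
  targets:
    - [1,[0,1,15],0]
    - [1,[0,0,30],0]
    - [1,[0,0,32],0]
    - [1,[0,0,20],0]
    - [1,[0,0,8],0]
    - [1,[0,0,0],0]
    - [-1,[0,0,0],0]
    - [-1,[0,0,0],0]
    - [-1,[0,0,0],0]
    - [-1,[0,0,0],0]
    - [-1,[0,0,0],0]
    - [-1,[0,0,0],0]
  newtons: 45

```text
t: 46.95
tool_pos: [0.5345, 0.3161, 0.1657]
orientation: [2.345, 2.09, 0.001]
force: [-0.6, -0.3, 2.7]
opening: 0.0556
```

>>> send_rows:
  targets:
    - [-1,[0,0,0],0]
    - [-1,[0,0,0],0]

```text
t: 47.15
tool_pos: [0.5345, 0.3162, 0.1657]
orientation: [2.345, 2.09, 0.001]
force: [-0.5, 0.6, 2.5]
opening: 0.0558
```

>>> send_rows:
  targets:
    - [-1,[0,0,-5],0]
    - [-1,[0,0,-12],0]
    - [-1,[0,0,-22],0]
    - [-1,[0,0,-30],0]
    - [-1,[0,0,-28],0]
    - [-1,[0,0,-15],0]
    - [-1,[0,0,-6],0]
    - [-1,[0,0,0],0]

```text
t: 47.95
tool_pos: [0.5346, 0.316, 0.2834]
orientation: [2.345, 2.09, 0.001]
force: [0.8, 1.1, -5.8]
opening: 0.0558
```

```bash
python3 - <<'E'
from h import *
info((.6595,.0295,.283),1.456)
E
```

```text
t 47.95 pos [534.6 316.  283.4] x-yaw 1.456 z [ 0.  0. -1.] q [ 0.45  0.17  1.28 -0.    1.7   0.57] F [ 0.8  1.1 -5.8] T [-0.05 -0.12  0.04] open 55.8
tool-frame shift mm [-270.3  157.     0.4]
turn -0.0
```

>>> send_rows:
  targets:
    - [-1,[-10,6,0],0]
    - [-1,[-20,11,0],0]
    - [-1,[-27,16,0],0]
    - [-1,[-32,19,0],0]
    - [-1,[-34,20,0],0]
    - [-1,[-34,20,0],0]
    - [-1,[-34,20,0],0]
    - [-1,[-31,18,0],0]
    - [-1,[-25,14,0],0]
    - [-1,[-15,9,0],0]
    - [-1,[-8,4,0],0]

```text
t: 49.05
tool_pos: [0.6592, 0.0277, 0.2814]
orientation: [-2.346, -2.087, 0.003]
force: [-0.6, 0.0, -5.3]
opening: 0.0558
```

>>> send_rows:
  targets:
    - [-1,[0,0,0],0]
    - [-1,[0,0,10],0]
    - [-1,[0,0,10],0]
    - [-1,[0,0,0],0]
    - [-1,[0,0,0],0]

```text
t: 49.55
tool_pos: [0.6587, 0.0307, 0.2623]
orientation: [-2.343, -2.091, 0.002]
force: [1.0, 0.2, -5.1]
opening: 0.0556
```

```bash
python3 - <<'E'
from h import *
c=snap('side','side37.png');s2=snap('scene','s37.png');w=snap('wrist','w37.png')
info((.6595,.0295,.167),1.456)
cv2.imwrite('pics/s37a.png',np.hstack([cv2.resize(cv2.imread('pics/side37.png')[60:250,330:470],(295,400),interpolation=2),cv2.resize(cv2.imread('pics/w37.png')[:280],(500,400),interpolation=2)]))
cv2.imwrite('pics/s37b.png',cv2.resize(cv2.imread('pics/s37.png')[100:240,330:450],(480,560),interpolation=2))
print(proj(s2,[.6595,.0295,.10]))
E
```

```text
t 49.70 pos [659.5  30.1 263.8] x-yaw 1.456 z [ 0.001  0.    -1.   ] q [-0.03  0.28  1.19  0.    1.68  0.08] F [-0.  -0.3 -4.1] T [-0.03 -0.12  0.03] open 55.8
tool-frame shift mm [-0.6 -0.  96.8]
turn 0.0
[371.29579587 165.78920687]
```

View pics/s37a.png

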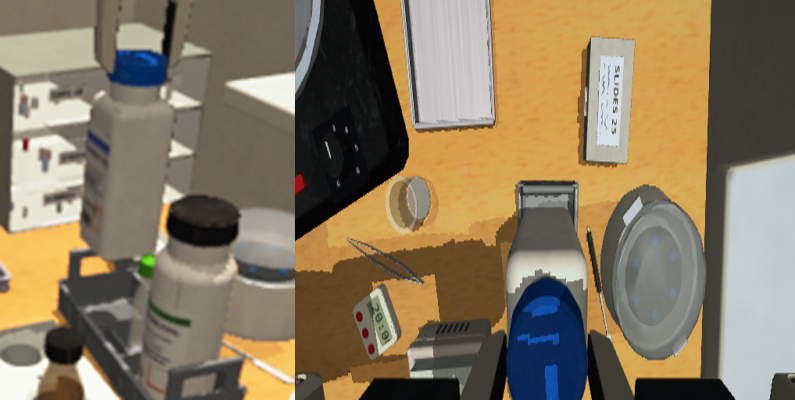

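View pics/s37b.png

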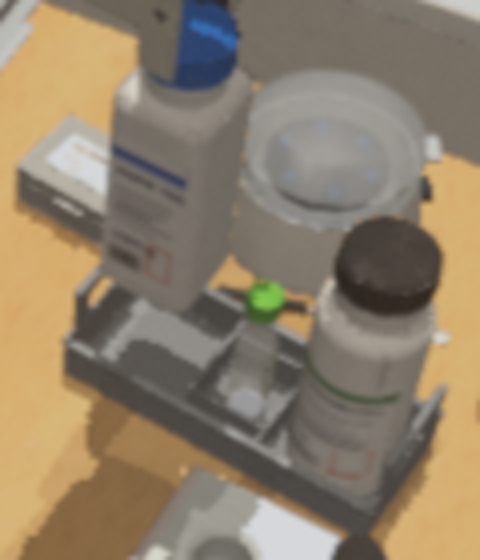

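>>> send_rows:
  targets:
    - [-1,[0,0,12],0]
    - [-1,[0,0,20],0]
    - [-1,[0,0,20],0]
    - [-1,[0,0,20],0]
    - [-1,[0,0,12],0]
    - [-1,[0,0,7],0]
    - [-1,[0,0,3],0]
    - [-1,[0,0,0],0]

```text
t: 50.5
tool_pos: [0.6596, 0.0297, 0.1695]
orientation: [2.345, 2.09, 0.001]
force: [-0.2, 0.9, -5.4]
opening: 0.0557
```

>>> send_rows:
  targets:
    - [-1,[0,0,1],0]
    - [-1,[0,0,1],0]
    - [-1,[0,0,0],0]

```text
t: 50.8
tool_pos: [0.6596, 0.0297, 0.1677]
orientation: [2.345, 2.09, 0.001]
force: [-0.3, 0.0, -5.0]
opening: 0.0558
```

>>> send_rows:
  targets:
    - [-1,[0,0,1],0]
    - [-1,[0,0,1],0]
    - [-1,[0,0,0],0]

```text
t: 51.1
tool_pos: [0.6598, 0.0297, 0.1667]
orientation: [2.345, 2.089, 0.002]
force: [-3.4, -0.5, 3.4]
opening: 0.0558
```

```bash
python3 - <<'E'
from h import *
info()
c=snap('side','side38.png');s2=snap('scene','s38.png')
cv2.imwrite('pics/s38a.png',np.hstack([cv2.resize(cv2.imread('pics/side38.png')[60:250,330:470],(370,500),interpolation=2),cv2.resize(cv2.imread('pics/s38.png')[100:240,330:450],(430,500),interpolation=2)]))
E
```

```text
t 51.10 pos [659.8  29.7 166.7] x-yaw 1.456 z [ 0.002 -0.    -1.   ] q [-0.03  0.3   1.33 -0.    1.51  0.08] F [-3.4 -0.5  3.4] T [-0.    0.7  -0.02] open 55.8
```

View pics/s38a.png

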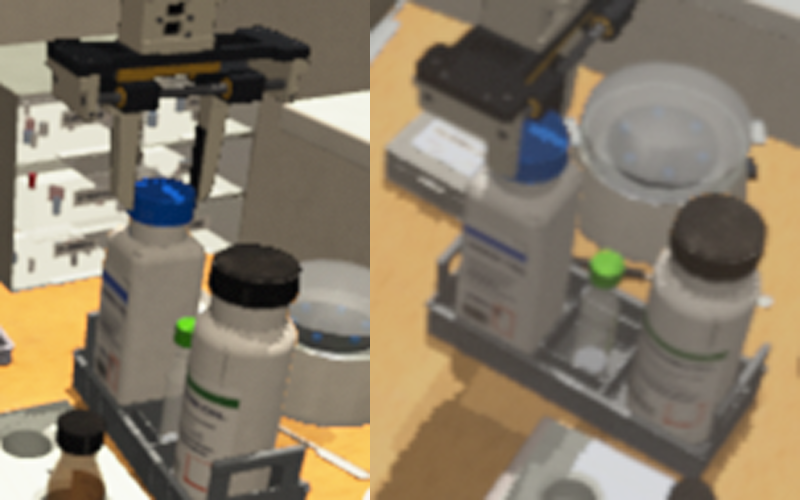

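Seated on the pocket floor. Release and retreat.

>>> send_rows:
  targets:
    - [0,[0,0,0],0]
    - [0.6,[0,0,0],0]
    - [1,[0,0,0],0]
    - [1,[0,0,0],0]
    - [1,[0,0,0],0]
    - [1,[0,0,-15],0]
    - [1,[0,0,-30],0]
    - [1,[0,0,-40],0]
    - [1,[0,0,-40],0]
    - [1,[0,0,-30],0]
    - [1,[0,0,0],0]
    - [1,[0,0,0],0]

```text
t: 52.4
tool_pos: [0.66, 0.0297, 0.3224]
orientation: [2.344, 2.089, 0.004]
force: [-0.0, -0.1, -0.1]
opening: 0.0932
```

>>> send_rows:
  targets:
    - [1,[-20,-20,0],0]
    - [1,[-25,-25,0],0]
    - [1,[-25,-25,0],0]
    - [1,[-25,-25,0],0]
    - [1,[-20,-20,0],0]
    - [1,[0,0,0],0]
    - [1,[0,0,0],0]
    - [1,[0,0,0],0]

```text
t: 53.2
tool_pos: [0.5321, -0.0708, 0.3194]
orientation: [-2.344, -2.09, 0.001]
force: [0.4, -0.0, -0.0]
opening: 0.0926
```

```bash
python3 - <<'E'
from h import *
info()
c=snap('side','side40.png');w=snap('wrist','w40.png');s2=snap('scene','s40.png')
cv2.imwrite('pics/f40.png',np.vstack([cv2.imread('pics/side40.png')[80:320],cv2.imread('pics/w40.png')[:300]]))
for nm,z in (('beaker',.03),('amber_vial',0),('slim_bottle',0),('square_bottle',0),('round_bottle',0)):
    print(nm,[(n,round(d[0]['confidence'],2),np.round(d[0]['point']).tolist()) for n in ('side','scene','wrist') for d in [optics.cut_out(n,nm)] if d])
d=cv2.imread('pics/s40.png')[100:300,270:460]
cv2.imwrite('pics/s40a.png',cv2.resize(d,None,fx=3,fy=3,interpolation=2))
E
```

```text
t 53.20 pos [532.1 -70.8 319.4] x-yaw 1.456 z [-0.001  0.001 -1.   ] q [-0.23 -0.06  1.44  0.    1.75 -0.11] F [ 0.4 -0.  -0. ] T [-0.05 -0.07 -0.  ] open 92.6
beaker [('side', 0.24, [410.0, 238.0]), ('scene', 0.57, [311.0, 233.0]), ('wrist', 0.88, [240.0, 49.0])]
amber_vial [('side', 0.55, [360.0, 242.0]), ('scene', 0.69, [417.0, 253.0]), ('wrist', 0.75, [289.0, 247.0])]
slim_bottle [('side', 0.62, [395.0, 209.0]), ('scene', 0.51, [393.0, 187.0]), ('wrist', 0.91, [410.0, 129.0])]
square_bottle [('side', 0.91, [385.0, 172.0]), ('scene', 0.65, [373.0, 171.0]), ('wrist', 0.87, [434.0, 62.0])]
round_bottle [('side', 0.77, [419.0, 204.0]), ('wrist', 0.95, [420.0, 196.0])]
```

View pics/f40.png

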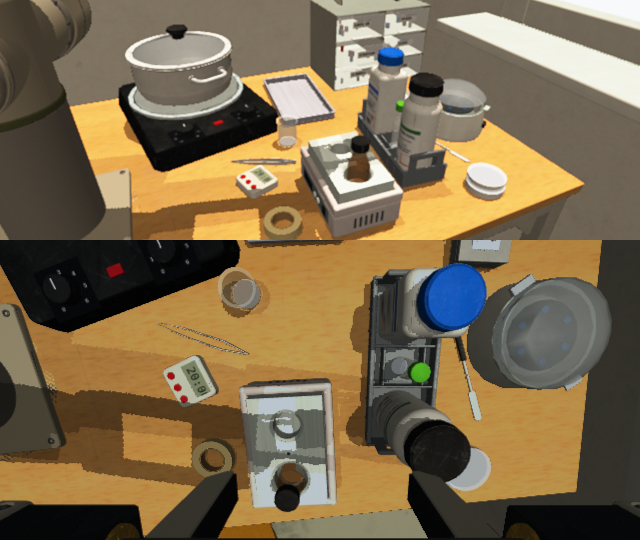

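View pics/s40a.png

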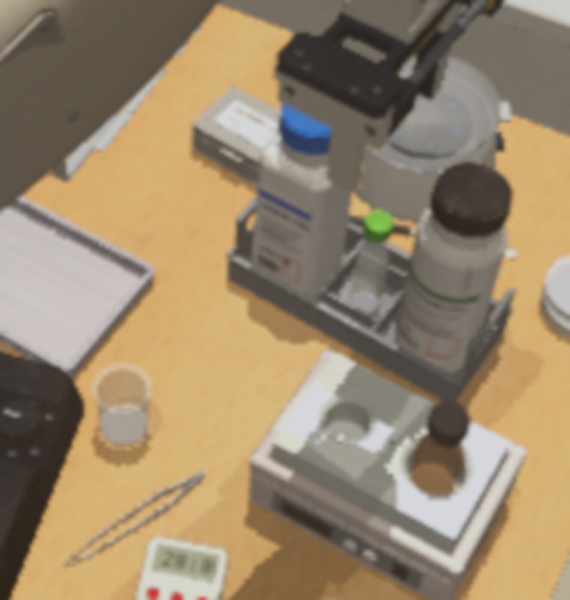

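```bash
python3 - <<'E'
from h import *
c=optics.read_camera('side')
print('vial top',proj(c,(.4775,-.171,.159)),'bottom',proj(c,(.4775,-.171,.06)),'sq top',proj(c,(.66,.03,.208)),'round top',proj(c,(.643,-.1145,.21)))
cv2.imwrite('pics/f41.png',cv2.resize(c['color'][110:290,290:450,::-1],None,fx=3.3,fy=3.3,interpolation=2))
E
```

```text
vial top [360.48475186 218.92583898] bottom [356.75870926 265.87122807] sq top [390.75111453 131.20905407] round top [426.9621696  158.96332219]
```

View pics/f41.png

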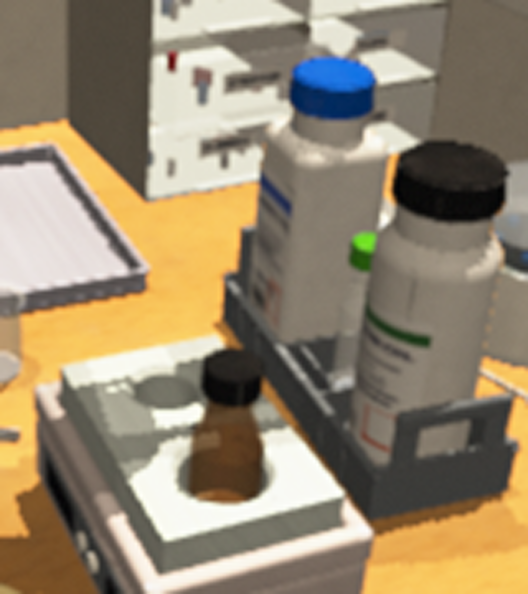

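```bash
python3 - <<'E'
from plant import ticket
print(ticket.close_job())
E
```

```text
the job is handed in; nothing more can be done
None
```

The whole job is done in the order asked and handed in at about 53 s. Both tall bottles went to the steel tray. Then the amber vial went into the heater's large well and the slim bottle into the rack's small middle pocket. Last, the round and then the square bottle went back to the pockets they came from.

**Last checks:** In the final side, scene and wrist pictures all four stand upright where they belong. The cap tops of the vial and both tall bottles lie within about 2 pixels of where a fully seated pose should put them. The beaker shows no visible move, and the gripper is open and clear of everything.

**First grasp went wrong:** My first attempt on the square bottle closed on top of its cap, with up to about 18 N upward on the tool. Opening the jaws then dragged the bottle into a lean of about 6° inside its pocket. I eased it back upright before lifting off. It did not fall, and every later grasp held.

**Where the data disagreed:** The cameras showed the fingertips about 26 mm short of the reported TCP, against the stated tool geometry, so I grasped that much lower. The detectors gave weak or wrong hits for the beaker in the side view, so I judged it from the picture.

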